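# Find the faulty torch lot by its soft contact finger and quarantine the returns

## Task

Working from the robot's left to its right, press the free tip of each tray's brass contact finger right down to its stop, hold it there for a moment and let it spring back: one of the three is clearly softer than the others, and that lot is the faulty one. Then drop every returned key-fob torch on the desk into the tray with the soft finger, one torch to a pocket and down on the pocket floor (standing or lying). Do not knock over the porcelain figurine or the perfume bottle.

Things in the scene. Friction and masses are not known exactly. Their poses are not given: they have to be found in the camera images.
- tray_a: One of 3 look-alike fixed blue trays, 196 (x) x 105 (y) mm. Origin: underside centre, 3 mm above the desk; x points away from the robot, z up. Six 48 mm square pockets, 3 mm walls, floor 3 mm and rim 26 mm above origin; centres at x -0.031, 0.020, 0.071, y -0.0255, 0.0255. At x -0.078 a brass leaf finger, clamped at its +y end in a grey block 56 mm high, over a red stop.
- finger_a (a joint): Deflection in rad of the brass finger on tray_a: 0 at rest (level), grows as its free tip is pressed down, 0.20 at its stop. It springs back when let go. Two of the three fingers are firm (about 7 N at the tip at the stop), one is soft (about 2 N); which one is not marked.
- finger_a_tip (a point): Where to press the brass finger of tray_a: on its upper face, 10 mm from the free end and 70 mm from the clamp; leaf 16 mm wide, 2.4 mm thick, about 44 mm above the desk at rest; goes 14 mm down to the stop.
- tray_b: One of 3 look-alike fixed blue trays, 196 (x) x 105 (y) mm. Origin: underside centre, 3 mm above the desk; x points away from the robot, z up. Six 48 mm square pockets, 3 mm walls, floor 3 mm and rim 26 mm above origin; centres at x -0.031, 0.020, 0.071, y -0.0255, 0.0255. At x -0.078 a brass leaf finger, clamped at its +y end in a grey block 56 mm high, over a red stop.
- finger_b (a joint): Deflection in rad of the brass finger on tray_b: 0 at rest (level), grows as its free tip is pressed down, 0.20 at its stop. It springs back when let go. Two of the three fingers are firm (about 7 N at the tip at the stop), one is soft (about 2 N); which one is not marked.
- finger_b_tip (a point): Where to press the brass finger of tray_b: on its upper face, 10 mm from the free end and 70 mm from the clamp; leaf 16 mm wide, 2.4 mm thick, about 44 mm above the desk at rest; goes 14 mm down to the stop.
- tray_c: One of 3 look-alike fixed blue trays, 196 (x) x 105 (y) mm. Origin: underside centre, 3 mm above the desk; x points away from the robot, z up. Six 48 mm square pockets, 3 mm walls, floor 3 mm and rim 26 mm above origin; centres at x -0.031, 0.020, 0.071, y -0.0255, 0.0255. At x -0.078 a brass leaf finger, clamped at its +y end in a grey block 56 mm high, over a red stop.
- finger_c (a joint): Deflection in rad of the brass finger on tray_c: 0 at rest (level), grows as its free tip is pressed down, 0.20 at its stop. It springs back when let go. Two of the three fingers are firm (about 7 N at the tip at the stop), one is soft (about 2 N); which one is not marked.
- finger_c_tip (a point): Where to press the brass finger of tray_c: on its upper face, 10 mm from the free end and 70 mm from the clamp; leaf 16 mm wide, 2.4 mm thick, about 44 mm above the desk at rest; goes 14 mm down to the stop.
- fob1: Returned key-fob torch, a silver metal block 26 x 26 x 34 mm with a dark lens on its top, 70 g; stands on the desk at the start. Origin at its centre, z along the 34 mm. Four to six of fob1..fob6 are present.
- fob2: Returned key-fob torch, a silver metal block 26 x 26 x 34 mm with a dark lens on its top, 70 g; stands on the desk at the start. Origin at its centre, z along the 34 mm. Four to six of fob1..fob6 are present.
- fob3: Returned key-fob torch, a silver metal block 26 x 26 x 34 mm with a dark lens on its top, 70 g; stands on the desk at the start. Origin at its centre, z along the 34 mm. Four to six of fob1..fob6 are present.
- fob4: Returned key-fob torch, a silver metal block 26 x 26 x 34 mm with a dark lens on its top, 70 g; stands on the desk at the start. Origin at its centre, z along the 34 mm. Four to six of fob1..fob6 are present.
- fob5: Returned key-fob torch, a silver metal block 26 x 26 x 34 mm with a dark lens on its top, 70 g; stands on the desk at the start. Origin at its centre, z along the 34 mm. Four to six of fob1..fob6 are present.
- fob6: Returned key-fob torch, a silver metal block 26 x 26 x 34 mm with a dark lens on its top, 70 g; stands on the desk at the start. Origin at its centre, z along the 34 mm. Four to six of fob1..fob6 are present.
- figurine: White porcelain figurine, 81 mm tall, round foot 44 mm across, stands upright among the torches. Origin: centre of its underside. Fragile.
- perfume: Black glass perfume bottle, 36 x 26 mm, 74 mm tall, stands upright among the torches. Origin: centre of its underside. Fragile.

How it is judged:
By the outcome, as a careful person would: the job done as asked, in the order asked, and still so for the second after the job is handed in, with the robot touching nothing.
Of fob1, fob2, fob3, fob4, fob5, fob6 only 4 to 6 are there at a start; the rules pass over those that are not, and their reading is None.
At some moment in a run one of fob1, fob2, fob3, fob4, fob5, fob6 may be knocked a few centimetres aside while the robot is not near it.
Once in a run the grip may slacken for a moment while it holds something.
It also fails if it takes over 210 s, if anything falls off the work surface, if the arm or the gripper's body presses on something with over 40 N, if the wrist force passes 120 N, or if a joint passes its speed limit or range.

## Robot

A 6-joint arm with a two-finger parallel gripper is mounted at the origin on the work surface. World frame = base frame: x ahead of the robot, y to its left, z up, the work surface at z = 0. Lengths are in m, angles in rad, forces in N, time in s.
With the tool pointing down it reaches from about 0.325 to 0.85 m from the base axis. Payload 4.4 kg.
Tool frame: the origin (TCP) lies at the very end of the fingers, on their centre line; the grasp point (between the pads) lies 19 mm behind it; z points along the fingers, y is the line along which they close (so a half turn about z gives the same grasp; the last joint's range is limited). The gripper opens to 94 mm and grips with 3 to 60 N. Pads are 16 mm wide; open, the fingers measure 119 mm over their backs; the gripper's body (75 mm by 177 mm) begins 78 mm behind the grasp point.
Start: joints at [0.952, 0.207, 1.542, -0, 1.393, -0.15], TCP at [0.26, 0.513, 0.205] pointing down, gripper open.
Joint ranges: [-2.73, 2.73], [-0.86, 2.22], [0.23, 2.46], [-1.11, 4.25], [0.08, 2.63], [-2.82, 2.82]. Speed limits (rad/s): [2.79, 2.79, 3.14, 3.14, 3.14, 3.14].

## Interface

Orientations are given as a rotation vector (axis times angle).
In Python, from plant import arm, cams gives the robot as it stands.
- The arm moves only by the tool play_rows, never from a script. Its argument "moves" is a list of rows, each an object of numbers: "tx", "ty", "tz": the shift along the tool's x, y, z in mm; "wx", "wy", "wz": the turn, a rotation vector about the tool's x, y, z in rad; "grip": the opening in per cent of the stroke, from 0 (shut) to 100 (fully open). A call has 1 to 10 rows; each row is the pose to reach, as a shift and turn from the pose commanded when the call began, along the tool's axes at that moment; what a row does not reach only later rows make up. A row lasts 1/8 s, in which the tool goes at most 62.5 mm and 10.7 degrees, less where a joint would pass 70% of its speed; a pose out of reach is approached as far as the arm can. A call with a gripper value outside its range is refused whole. The fingers move at their own pace and stop on an object; "newtons" is the grip in N (left out, the last holds). Time passes only in rows, so rows that repeat a pose let the fingers close. It gives the time, the measured TCP pose, the force, the opening and the grip force at its end, in the units of the state.
- arm.read_state(): the state, without advancing time (a new reading comes with each control period).
- cams.grab_frame(name): name is "side" or "top"; returns a dict with "image" (420x560x3 uint8, red, green, blue), "range_z" (420x560 float32, m along the optical axis (not along the pixel's ray), 0 where there is no reading), "K" (3x3 intrinsics, pixels), "rvec" (rotation vector, rad) and "tvec" (3), from world to camera coordinates, as OpenCV has them. Camera axes: x right, y down, z forward; pixel columns grow to the right and rows downward; lengths in m; the calibration is good to about 2 mm. A picture is of the moment at which its call begins.
- arm.sign_off(): hands the job in; it is judged then, once.
The state is a dict: "clock": time; "qpos": joint angles; "joint_velocities": joint speeds; "tau": joint torques, N m; "tcp_pos": TCP position; "orientation": TCP orientation; "contact_force": force on the tool from outside, world axes, zero at the start; "ft_torque": the same for the moment, N m; "finger_gap": finger opening in m; "gripper_force": force on a finger pad.
Only numpy, scipy, OpenCV 4.12 (cv2) and the standard library are available. Lean on these libraries where they do the work, as an engineer would, in place of code of your own. Each camera call takes 0.05 s, during which the arm holds its last target. There are 200 camera calls.

## Working session

There is one attempt and no reset: what is moved stays moved. The work goes in short steps, Python scripts to look and compute and a tool call to move; the robot and the scene stay as the last step left them, time stands still between calls to the robot, and variables do not carry over. Pictures are saved under pics/ and viewed, at most 14 in all, crops included, and the job is handed in when it is done.

Besides the shell and the picture viewer there is one more tool, called after "Call:" as name(argument=value, ...), one argument or row to a line, values as JSON. play_rows: Moves the arm, as the interface text tells. Its arguments: {"type":"object","properties":{"moves":{"type":"array","items":{"type":"object","properties":{"tx":{"type":"number"},"ty":{"type":"number"},"tz":{"type":"number"},"wx":{"type":"number"},"wy":{"type":"number"},"wz":{"type":"number"},"grip":{"type":"number"}}}},"newtons":{"type":"number"}},"required":["moves"]}

```bash
mkdir -p pics; ls; python3 - <<'E'
from plant import arm,cams
import cv2,numpy as np
s=arm.read_state();print(s)
for n in("top","side"):
    f=cams.grab_frame(n);cv2.imwrite(f"pics/{n}0.png",f["image"][:,:,::-1]);np.savez(f"{n}0.npz",**f)
    R=cv2.Rodrigues(f["rvec"])[0];print(n,f["K"],(-R.T@f["tvec"].ravel()),R[2])
E
```

```text
pics
{'clock': 0.0, 'qpos': array([ 9.51493112e-01,  2.07408696e-01,  1.54288879e+00, -4.30610324e-06,
        1.39349930e+00, -1.50479737e-01]), 'joint_velocities': array([ 0.00113167, -0.0006106 ,  0.00038106, -0.00060326, -0.00074566,
       -0.00156902]), 'tau': array([ 1.69482382e-04, -3.70880198e+01, -2.81414187e+01,  6.98192487e-02,
        3.63171136e-02, -1.73292697e-04]), 'tcp_pos': array([0.25935016, 0.512316  , 0.20432813]), 'orientation': array([-0.72950755, -3.05487127,  0.00321059]), 'contact_force': array([-0.48373146,  0.13571792,  0.00453993]), 'ft_torque': array([-0.03600163,  0.04193729, -0.01762035]), 'gripper_force': 0.0, 'finger_gap': 0.09414638223561753}
top [[397.95181014   0.         277.51460401]
 [  0.         397.95181014 209.4947994 ]
 [  0.           0.           1.        ]] [ 0.39702499 -0.03731605  1.03044088] [ 0.10829158 -0.00753869 -0.99409059]
side [[472.28852086   0.         277.21335828]
 [  0.         472.28852086 204.02309307]
 [  0.           0.           1.        ]] [ 0.05183381 -0.46403158  0.84247894] [ 0.45106154  0.42812299 -0.78310548]
```

View pics/top0.png

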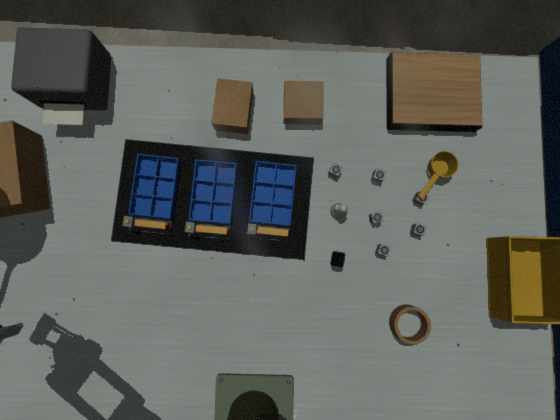

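View pics/side0.png

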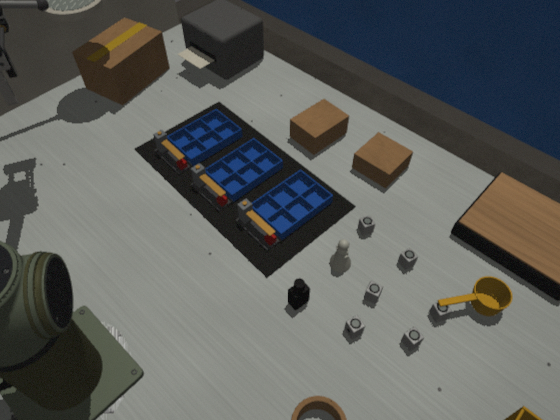

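The top view shows three trays at about (155,187), (213,193) and (274,195), with orange fingers along their lower edges. There are fobs at (335,171), (379,175), (376,218), (419,230) and (384,251), plus one at (421,198) under a yellow scoop's handle. The figurine is at (341,211) and the perfume bottle at (338,260). The side view agrees with this.

```bash
cat > h.py <<'E'
import numpy as np,cv2
from scipy.spatial.transform import Rotation as Ro
def world(f):
    R=cv2.Rodrigues(f["rvec"])[0];z=f["range_z"];v,u=np.mgrid[:z.shape[0],:z.shape[1]]
    K=f["K"];c=np.stack([(u-K[0,2])/K[0,0]*z,(v-K[1,2])/K[1,1]*z,z],-1)
    w=(c-f["tvec"].ravel())@R; w[z==0]=np.nan
    return w
def ray(f,uv,h):
    R=cv2.Rodrigues(f["rvec"])[0];K=f["K"];o=-R.T@np.ravel(f["tvec"])
    d=R.T@np.array([(uv[0]-K[0,2])/K[0,0],(uv[1]-K[1,2])/K[1,1],1]);return o+d*(h-o[2])/d[2]
def blobs(mask,amin=12):
    n,l,st,c=cv2.connectedComponentsWithStats(mask.astype(np.uint8))
    return [(l==i) for i in range(1,n) if st[i,4]>=amin]
def delta(s,p):
    """tool-frame shift in mm from pose to world p"""
    return Ro.from_rotvec(s["orientation"]).inv().apply(np.array(p)-s["tcp_pos"])*1000
E
python3 - <<'E'
from h import *
for n in("top","side"):
    f=dict(np.load(n+"0.npz"));w=world(f);hsv=cv2.cvtColor(f["image"],cv2.COLOR_RGB2HSV)
    H,S,V=[hsv[...,i].astype(int) for i in range(3)];z=w[...,2]
    roi=(w[...,0]>.2)&(w[...,0]<.75)&(w[...,1]>-.45)&(w[...,1]<.4)
    for nm,m,h in(("blue",(H>100)&(H<125)&(S>120)&roi&(z>.018),.029),("brass",(H>8)&(H<28)&(S>120)&roi&(z>.03)&(z<.055)&(w[...,1]>-.08),.044),
      ("fob",roi&(z>.025)&(z<.042)&(w[...,1]<-.09)&(S<100),.034),("tall",roi&(z>.05)&(w[...,1]<-.05)&(S<110),.07),("scoop",roi&(S>150)&(H>12)&(H<35)&(w[...,1]<-.2)&(z>.008),.04)):
        for b in blobs(m,25 if nm!="blue" else 100):
            v,u=np.nonzero(b);r=cv2.minAreaRect(np.c_[u,v].astype(np.float32))
            P=np.array([ray(f,q,h)[:2] for q in cv2.boxPoints(r)])
            e=P[1]-P[0];e2=P[2]-P[1];L=(np.hypot(*e),np.hypot(*e2));e=e if L[0]>L[1] else e2
            print(n,nm,"px",np.round(r[0]),"ctr",P.mean(0).round(4),"size",np.round(L,3),"ang",round(np.degrees(np.arctan2(e[1],e[0])),1),"z",np.round(np.nanpercentile(z[b],[5,50,95]),3),"wmean",np.nanmedian(w[b],0).round(4))
E
```

```text
top blue px [154. 186.] ctr [0.5591 0.2714] size [0.16 0.11] ang -4.5 z [0.019 0.026 0.031] wmean [0.5635 0.2731 0.0263]
top blue px [212. 191.] ctr [0.5493 0.1221] size [0.157 0.108] ang -3.0 z [0.02  0.026 0.031] wmean [0.5499 0.1234 0.0264]
top blue px [272. 193.] ctr [ 0.5486 -0.0306] size [0.157 0.106] ang -4.1 z [0.021 0.027 0.031] wmean [ 0.5543 -0.0304  0.0269]
top brass px [149. 224.] ctr [0.461  0.2715] size [0.016 0.078] ang -94.9 z [0.042 0.045 0.048] wmean [0.4609 0.2719 0.0446]
top brass px [211. 229.] ctr [0.4513 0.1198] size [0.016 0.078] ang -93.7 z [0.041 0.044 0.047] wmean [0.4513 0.121  0.044 ]
top brass px [272. 231.] ctr [ 0.4504 -0.0325] size [0.016 0.076] ang -94.5 z [0.041 0.044 0.047] wmean [ 0.4504 -0.0325  0.0441]
top fob px [310. 120.] ctr [ 0.7403 -0.123 ] size [0.062 0.005] ang -88.4 z [0.025 0.035 0.041] wmean [ 0.7404 -0.1224  0.0346]
top fob px [410. 124.] ctr [ 0.7369 -0.3809] size [0.019 0.107] ang -90.1 z [0.026 0.037 0.041] wmean [ 0.7321 -0.3787  0.0367]
top fob px [335. 169.] ctr [ 0.6123 -0.1896] size [0.027 0.025] ang -25.4 z [0.029 0.034 0.0
[... 2930 characters left out ...]
 z [0.027 0.034 0.037] wmean [ 0.5425 -0.4171  0.0335]
side fob px [355. 325.] ctr [ 0.4099 -0.3169] size [0.03  0.028] ang -15.7 z [0.028 0.034 0.037] wmean [ 0.4096 -0.3173  0.0337]
side fob px [414. 336.] ctr [ 0.4637 -0.4067] size [0.03  0.027] ang -13.2 z [0.028 0.034 0.036] wmean [ 0.4632 -0.4069  0.0336]
side tall px [343. 247.] ctr [ 0.5062 -0.2094] size [0.036 0.025] ang 16.7 z [0.053 0.071 0.081] wmean [ 0.505  -0.2092  0.0713]
side tall px [299. 289.] ctr [ 0.3798 -0.2051] size [0.036 0.03 ] ang 0.9 z [0.051 0.062 0.075] wmean [ 0.3823 -0.2035  0.062 ]
side scoop px [467. 295.] ctr [ 0.5996 -0.4362] size [0.128 0.035] ang -19.2 z [0.017 0.043 0.045] wmean [ 0.5948 -0.4375  0.0427]
```

```bash
python3 - <<'E'
import cv2,numpy as np
a=cv2.imread("pics/top0.png")[150:270,310:470];b=cv2.imread("pics/side0.png")[200:360,270:520]
a=cv2.resize(a,(760,570),interpolation=cv2.INTER_CUBIC);cv2.imwrite("pics/a.png",a)
b=cv2.resize(b,(800,512),interpolation=cv2.INTER_CUBIC);cv2.imwrite("pics/b.png",b)
E
```

```text
(no output)
```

View pics/b.png

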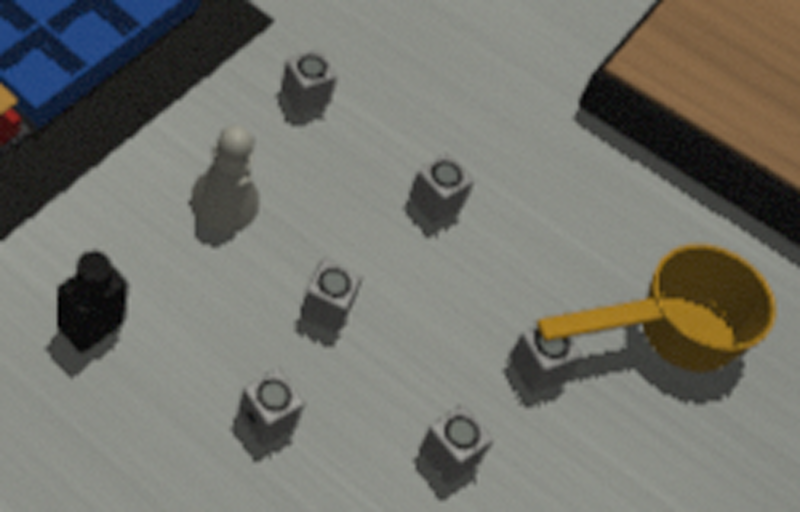

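The crop shows six fobs, all standing. The scoop's handle tip, at crop (545,327), overhangs the fob at crop (540,350), so I will clear the scoop first. Before that I test the fingers, starting with the left one; its tip is at about (0.4595, 0.241).

Call:
play_rows(
  moves=[
    {"tx": -60, "ty": -30, "tz": 0, "wz": -0.12, "grip": 0},
    {"tx": -301, "ty": -152, "tz": 104, "wz": -0.47, "grip": 0},
    {"tx": -301, "ty": -152, "tz": 104, "wz": -0.47, "grip": 0},
    {"tx": -301, "ty": -152, "tz": 104, "wz": -0.47, "grip": 0},
    {"tx": -301, "ty": -152, "tz": 104, "wz": -0.47, "grip": 0},
    {"tx": -301, "ty": -152, "tz": 104, "wz": -0.47, "grip": 0},
    {"tx": -301, "ty": -152, "tz": 104, "wz": -0.47, "grip": 0},
    {"tx": -301, "ty": -152, "tz": 104, "wz": -0.47, "grip": 0},
    {"tx": -301, "ty": -152, "tz": 104, "wz": -0.47, "grip": 0},
    {"tx": -301, "ty": -152, "tz": 104, "wz": -0.47, "grip": 0},
  ],
)

```text
invalid input at $.moves[0]: expected keys tx, ty, tz, wx, wy, wz, grip
```

```bash
python3 - <<'E'
from h import *
for n in("top","side"):
    f=dict(np.load(n+"0.npz"));w=world(f);hsv=cv2.cvtColor(f["image"],cv2.COLOR_RGB2HSV)
    S=hsv[...,1];H=hsv[...,0];z=w[...,2]
    roi=(w[...,0]>.35)&(w[...,0]<.68)&(w[...,1]>-.48)&(w[...,1]<-.15)
    m=roi&(z>.029)&(z<.039)&(S<100)
    for b in blobs(m,30):
        v,u=np.nonzero(b);r=cv2.minAreaRect(np.c_[u,v].astype(np.float32))
        P=np.array([ray(f,q,.034)[:2] for q in cv2.boxPoints(r)]);e=P[1]-P[0]
        print(n,P.mean(0).round(4),np.hypot(*e).round(3),np.hypot(*(P[2]-P[1])).round(3),"ang",round(np.degrees(np.arctan2(e[1],e[0]))%90,1))
    m=roi&(S>140)&(H>12)&(H<35)&(w[...,1]<-.35)&(z>.03)
    p=w[m];
    for a in np.arange(.53,.68,.01):
        q=p[(p[:,0]>a)&(p[:,0]<=a+.01)]
        if len(q): print(" ",round(a,2),len(q),q[:,1].min().round(3),q[:,1].max().round(3),np.median(q[:,2]).round(3))
E
```

```text
top [ 0.6123 -0.1896] 0.027 0.025 ang 64.6
top [ 0.6027 -0.3011] 0.027 0.027 ang 74.3
top [ 0.5418 -0.4116] 0.032 0.021 ang 14.0
top [ 0.4929 -0.2951] 0.027 0.026 ang 15.5
top [ 0.4655 -0.4021] 0.026 0.026 ang 75.4
top [ 0.4112 -0.3122] 0.025 0.026 ang 71.5
  0.54 9 -0.409 -0.399 0.044
  0.55 25 -0.417 -0.399 0.043
  0.56 24 -0.426 -0.408 0.044
  0.57 25 -0.434 -0.415 0.043
  0.58 24 -0.439 -0.421 0.044
  0.59 26 -0.463 -0.429 0.043
  0.6 33 -0.479 -0.434 0.043
  0.61 12 -0.441 -0.435 0.041
  0.62 10 -0.436 -0.431 0.043
  0.63 10 -0.434 -0.43 0.044
  0.64 6 -0.435 -0.431 0.046
  0.65 6 -0.451 -0.44 0.042
  0.66 34 -0.479 -0.448 0.04
side [ 0.6127 -0.1947] 0.03 0.029 ang 64.8
side [ 0.6016 -0.3058] 0.032 0.027 ang 71.4
side [ 0.5016 -0.2103] 0.017 0.028 ang 21.3
side [ 0.4914 -0.2999] 0.029 0.026 ang 13.7
side [ 0.3791 -0.2071] 0.04 0.019 ang 43.1
side [ 0.5455 -0.4153] 0.032 0.028 ang 61.9
side [ 0.4108 -0.3169] 0.027 0.028 ang 76.9
side [ 0.4645 -0.4067] 0.028 0.028 ang 79.5
  0.54 20 -0.418 -0.402 0.043
  0.55 43 -0.422 -0.401 0.043
  0.56 39 -0.428 -0.41 0.043
  0.57 37 -0.435 -0.418 0.043
  0.58 41 -0.443 -0.424 0.043
  0.59 67 -0.477 -0.431 0.043
  0.6 86 -0.48 -0.437 0.042
  0.61 14 -0.446 -0.438 0.044
  0.62 10 -0.438 -0.435 0.044
  0.63 13 -0.439 -0.434 0.041
  0.64 27 -0.443 -0.435 0.041
  0.65 47 -0.48 -0.439 0.037
  0.66 106 -0.48 -0.449 0.039
```

Call:
play_rows(
  moves=[
    {"tx": -60, "ty": -30, "tz": 0, "wx": 0, "wy": 0, "wz": -0.12, "grip": 0},
    {"tx": -301, "ty": -152, "tz": 104, "wx": 0, "wy": 0, "wz": -0.47, "grip": 0},
    {"tx": -301, "ty": -152, "tz": 104, "wx": 0, "wy": 0, "wz": -0.47, "grip": 0},
    {"tx": -301, "ty": -152, "tz": 104, "wx": 0, "wy": 0, "wz": -0.47, "grip": 0},
    {"tx": -301, "ty": -152, "tz": 104, "wx": 0, "wy": 0, "wz": -0.47, "grip": 0},
    {"tx": -301, "ty": -152, "tz": 104, "wx": 0, "wy": 0, "wz": -0.47, "grip": 0},
    {"tx": -301, "ty": -152, "tz": 104, "wx": 0, "wy": 0, "wz": -0.47, "grip": 0},
    {"tx": -301, "ty": -152, "tz": 104, "wx": 0, "wy": 0, "wz": -0.47, "grip": 0},
    {"tx": -301, "ty": -152, "tz": 104, "wx": 0, "wy": 0, "wz": -0.47, "grip": 0},
    {"tx": -301, "ty": -152, "tz": 104, "wx": 0, "wy": 0, "wz": -0.47, "grip": 0},
  ],
)

```text
clock: 1.35
tcp_pos: [0.4593, 0.2426, 0.102]
orientation: [-0.005, 3.141, 0.001]
contact_force: [-0.1, 0.5, -0.4]
finger_gap: 0.0006
gripper_force: 0.0
```

Call:
play_rows(
  moves=[
    {"tx": 0, "ty": -5, "tz": 40, "wx": 0, "wy": 0, "wz": 0, "grip": 0},
    {"tx": 0, "ty": -5, "tz": 54, "wx": 0, "wy": 0, "wz": 0, "grip": 0},
    {"tx": 0, "ty": -5, "tz": 58, "wx": 0, "wy": 0, "wz": 0, "grip": 0},
    {"tx": 0, "ty": -5, "tz": 62, "wx": 0, "wy": 0, "wz": 0, "grip": 0},
    {"tx": 0, "ty": -5, "tz": 66, "wx": 0, "wy": 0, "wz": 0, "grip": 0},
    {"tx": 0, "ty": -5, "tz": 69, "wx": 0, "wy": 0, "wz": 0, "grip": 0},
    {"tx": 0, "ty": -5, "tz": 69, "wx": 0, "wy": 0, "wz": 0, "grip": 0},
  ],
)

```text
clock: 2.22
tcp_pos: [0.4603, 0.2372, 0.0332]
orientation: [-0.002, 3.14, 0.003]
contact_force: [-2.1, 2.5, 5.5]
finger_gap: 0.0004
gripper_force: 2.4
```

Call:
play_rows(
  moves=[
    {"tx": 0, "ty": 0, "tz": 2, "wx": 0, "wy": 0, "wz": 0, "grip": 0},
    {"tx": 0, "ty": 0, "tz": 4, "wx": 0, "wy": 0, "wz": 0, "grip": 0},
    {"tx": 0, "ty": 0, "tz": 4, "wx": 0, "wy": 0, "wz": 0, "grip": 0},
  ],
)

```text
clock: 2.6
tcp_pos: [0.4607, 0.2375, 0.0297]
orientation: [-0.001, 3.14, 0.003]
contact_force: [-3.4, 2.5, 7.4]
finger_gap: 0.0004
gripper_force: 3.2
```

Call:
play_rows(
  moves=[
    {"tx": 0, "ty": 0, "tz": 2, "wx": 0, "wy": 0, "wz": 0, "grip": 0},
    {"tx": 0, "ty": 0, "tz": 3, "wx": 0, "wy": 0, "wz": 0, "grip": 0},
    {"tx": 0, "ty": 0, "tz": 3, "wx": 0, "wy": 0, "wz": 0, "grip": 0},
  ],
)

```text
clock: 2.98
tcp_pos: [0.4609, 0.2378, 0.0282]
orientation: [-0.002, 3.139, 0.004]
contact_force: [-5.1, 2.9, 16.7]
finger_gap: 0.0004
gripper_force: 7.7
```

Call:
play_rows(
  moves=[
    {"tx": 0, "ty": 0, "tz": 0, "wx": 0, "wy": 0, "wz": 0, "grip": 0},
    {"tx": 0, "ty": 0, "tz": 0, "wx": 0, "wy": 0, "wz": 0, "grip": 0},
    {"tx": 0, "ty": 0, "tz": 0, "wx": 0, "wy": 0, "wz": 0, "grip": 0},
    {"tx": 0, "ty": 0, "tz": -20, "wx": 0, "wy": 0, "wz": 0, "grip": 0},
    {"tx": 0, "ty": 0, "tz": -72, "wx": 0, "wy": 0, "wz": 0, "grip": 0},
    {"tx": 9, "ty": -150, "tz": -72, "wx": 0, "wy": 0, "wz": 0, "grip": 0},
    {"tx": 9, "ty": -150, "tz": -72, "wx": 0, "wy": 0, "wz": 0, "grip": 0},
    {"tx": 9, "ty": -150, "tz": -72, "wx": 0, "wy": 0, "wz": 0, "grip": 0},
    {"tx": 9, "ty": -150, "tz": -72, "wx": 0, "wy": 0, "wz": 0, "grip": 0},
    {"tx": 9, "ty": -150, "tz": -72, "wx": 0, "wy": 0, "wz": 0, "grip": 0},
  ],
)

```text
clock: 4.22
tcp_pos: [0.4512, 0.0866, 0.0975]
orientation: [-0.002, 3.141, 0.0]
contact_force: [0.2, -0.7, 0.7]
finger_gap: 0.0006
gripper_force: 0.0
```

Call:
play_rows(
  moves=[
    {"tx": 0, "ty": 0, "tz": 40, "wx": 0, "wy": 0, "wz": 0, "grip": 0},
    {"tx": 0, "ty": 0, "tz": 50, "wx": 0, "wy": 0, "wz": 0, "grip": 0},
    {"tx": 0, "ty": 0, "tz": 54, "wx": 0, "wy": 0, "wz": 0, "grip": 0},
    {"tx": 0, "ty": 0, "tz": 58, "wx": 0, "wy": 0, "wz": 0, "grip": 0},
    {"tx": 0, "ty": 0, "tz": 62, "wx": 0, "wy": 0, "wz": 0, "grip": 0},
    {"tx": 0, "ty": 0, "tz": 66, "wx": 0, "wy": 0, "wz": 0, "grip": 0},
    {"tx": 0, "ty": 0, "tz": 69, "wx": 0, "wy": 0, "wz": 0, "grip": 0},
    {"tx": 0, "ty": 0, "tz": 69, "wx": 0, "wy": 0, "wz": 0, "grip": 0},
  ],
)

```text
clock: 5.22
tcp_pos: [0.4518, 0.0866, 0.029]
orientation: [-0.001, 3.14, 0.001]
contact_force: [1.0, 2.4, 4.3]
finger_gap: 0.0005
gripper_force: 1.9
```

Call:
play_rows(
  moves=[
    {"tx": 0, "ty": 0, "tz": 1, "wx": 0, "wy": 0, "wz": 0, "grip": 0},
    {"tx": 0, "ty": 0, "tz": 1, "wx": 0, "wy": 0, "wz": 0, "grip": 0},
  ],
)

```text
clock: 5.48
tcp_pos: [0.4518, 0.0867, 0.0282]
orientation: [-0.001, 3.14, 0.001]
contact_force: [-0.5, 3.1, 6.0]
finger_gap: 0.0001
gripper_force: 2.7
```

Call:
play_rows(
  moves=[
    {"tx": 0, "ty": 0, "tz": 1, "wx": 0, "wy": 0, "wz": 0, "grip": 0},
    {"tx": 0, "ty": 0, "tz": 2, "wx": 0, "wy": 0, "wz": 0, "grip": 0},
    {"tx": 0, "ty": 0, "tz": 2, "wx": 0, "wy": 0, "wz": 0, "grip": 0},
    {"tx": 0, "ty": 0, "tz": 2, "wx": 0, "wy": 0, "wz": 0, "grip": 0},
  ],
)

```text
clock: 5.98
tcp_pos: [0.4519, 0.087, 0.0267]
orientation: [-0.001, 3.14, 0.002]
contact_force: [-0.7, 3.7, 9.3]
finger_gap: 0.0005
gripper_force: 4.2
```

Call:
play_rows(
  moves=[
    {"tx": 0, "ty": 0, "tz": 1.5, "wx": 0, "wy": 0, "wz": 0, "grip": 0},
    {"tx": 0, "ty": 0, "tz": 1.5, "wx": 0, "wy": 0, "wz": 0, "grip": 0},
    {"tx": 0, "ty": 0, "tz": 1.5, "wx": 0, "wy": 0, "wz": 0, "grip": 0},
    {"tx": 0, "ty": 0, "tz": 1.5, "wx": 0, "wy": 0, "wz": 0, "grip": 0},
  ],
)

```text
clock: 6.48
tcp_pos: [0.452, 0.0872, 0.0256]
orientation: [-0.001, 3.139, 0.003]
contact_force: [-1.9, 4.4, 11.7]
finger_gap: 0.0006
gripper_force: 5.3
```

Call:
play_rows(
  moves=[
    {"tx": 0, "ty": 0, "tz": -8, "wx": 0, "wy": 0, "wz": 0, "grip": 0},
    {"tx": 0, "ty": 0, "tz": -8, "wx": 0, "wy": 0, "wz": 0, "grip": 0},
    {"tx": 0, "ty": 0, "tz": -8, "wx": 0, "wy": 0, "wz": 0, "grip": 0},
  ],
)

```text
clock: 6.85
tcp_pos: [0.451, 0.0861, 0.0317]
orientation: [-0.002, 3.141, -0.001]
contact_force: [1.3, 0.5, 2.0]
finger_gap: 0.0007
gripper_force: 0.8
```

Call:
play_rows(
  moves=[
    {"tx": 0, "ty": 0, "tz": -20, "wx": 0, "wy": 0, "wz": 0, "grip": 0},
    {"tx": 0, "ty": 0, "tz": -66, "wx": 0, "wy": 0, "wz": 0, "grip": 0},
    {"tx": 2, "ty": -152, "tz": -66, "wx": 0, "wy": 0, "wz": 0, "grip": 0},
    {"tx": 2, "ty": -152, "tz": -66, "wx": 0, "wy": 0, "wz": 0, "grip": 0},
    {"tx": 2, "ty": -152, "tz": -66, "wx": 0, "wy": 0, "wz": 0, "grip": 0},
    {"tx": 2, "ty": -152, "tz": -66, "wx": 0, "wy": 0, "wz": 0, "grip": 0},
    {"tx": 2, "ty": -152, "tz": -30, "wx": 0, "wy": 0, "wz": 0, "grip": 0},
    {"tx": 2, "ty": -152, "tz": -14, "wx": 0, "wy": 0, "wz": 0, "grip": 0},
    {"tx": 2, "ty": -152, "tz": -8, "wx": 0, "wy": 0, "wz": 0, "grip": 0},
    {"tx": 2, "ty": -152, "tz": -2, "wx": 0, "wy": 0, "wz": 0, "grip": 0},
  ],
)

```text
clock: 8.1
tcp_pos: [0.4487, -0.0647, 0.034]
orientation: [0.003, -3.14, -0.002]
contact_force: [-3.5, 2.5, 5.5]
finger_gap: 0.0006
gripper_force: 2.5
```

Call:
play_rows(
  moves=[
    {"tx": 0, "ty": 0, "tz": 1, "wx": 0, "wy": 0, "wz": 0, "grip": 0},
    {"tx": 0, "ty": 0, "tz": 3, "wx": 0, "wy": 0, "wz": 0, "grip": 0},
    {"tx": 0, "ty": 0, "tz": 3, "wx": 0, "wy": 0, "wz": 0, "grip": 0},
  ],
)

```text
clock: 8.48
tcp_pos: [0.4495, -0.0653, 0.0319]
orientation: [-0.002, 3.141, 0.001]
contact_force: [-2.8, 2.2, 7.1]
finger_gap: 0.0007
gripper_force: 2.8
```

Call:
play_rows(
  moves=[
    {"tx": 0, "ty": 0, "tz": 2, "wx": 0, "wy": 0, "wz": 0, "grip": 0},
    {"tx": 0, "ty": 0, "tz": 4, "wx": 0, "wy": 0, "wz": 0, "grip": 0},
    {"tx": 0, "ty": 0, "tz": 4, "wx": 0, "wy": 0, "wz": 0, "grip": 0},
  ],
)

```text
clock: 8.85
tcp_pos: [0.45, -0.0651, 0.029]
orientation: [-0.002, 3.14, 0.001]
contact_force: [-5.3, 3.8, 13.8]
finger_gap: 0.0007
gripper_force: 6.2
```

Call:
play_rows(
  moves=[
    {"tx": 0, "ty": 0, "tz": 1, "wx": 0, "wy": 0, "wz": 0, "grip": 0},
    {"tx": 0, "ty": 0, "tz": 1, "wx": 0, "wy": 0, "wz": 0, "grip": 0},
    {"tx": 0, "ty": 0, "tz": 1, "wx": 0, "wy": 0, "wz": 0, "grip": 0},
    {"tx": 0, "ty": 0, "tz": 1, "wx": 0, "wy": 0, "wz": 0, "grip": 0},
    {"tx": 0, "ty": 0, "tz": 1, "wx": 0, "wy": 0, "wz": 0, "grip": 0},
  ],
)

```text
clock: 9.48
tcp_pos: [0.4501, -0.065, 0.0285]
orientation: [-0.002, 3.14, 0.001]
contact_force: [-6.9, 4.8, 15.9]
finger_gap: 0.0004
gripper_force: 7.7
```

Call:
play_rows(
  moves=[
    {"tx": 0, "ty": 0, "tz": -20, "wx": 0, "wy": 0, "wz": 0, "grip": 0},
    {"tx": 0, "ty": 0, "tz": -80, "wx": 0, "wy": 0, "wz": 0, "grip": 0},
    {"tx": 0, "ty": 0, "tz": -115, "wx": 0, "wy": 0, "wz": 0, "grip": 0},
    {"tx": -129, "ty": -362, "tz": -115, "wx": 0, "wy": 0, "wz": 0.58, "grip": 43},
    {"tx": -129, "ty": -362, "tz": -115, "wx": 0, "wy": 0, "wz": 0.58, "grip": 43},
    {"tx": -129, "ty": -362, "tz": -115, "wx": 0, "wy": 0, "wz": 0.58, "grip": 43},
    {"tx": -129, "ty": -362, "tz": -115, "wx": 0, "wy": 0, "wz": 0.58, "grip": 43},
    {"tx": -129, "ty": -362, "tz": -115, "wx": 0, "wy": 0, "wz": 0.58, "grip": 43},
    {"tx": -129, "ty": -362, "tz": -115, "wx": 0, "wy": 0, "wz": 0.58, "grip": 43},
    {"tx": -129, "ty": -362, "tz": -115, "wx": 0, "wy": 0, "wz": 0.58, "grip": 43},
  ],
)

```text
clock: 10.72
tcp_pos: [0.5788, -0.432, 0.1402]
orientation: [0.901, 3.008, -0.003]
contact_force: [0.1, 0.6, -0.5]
finger_gap: 0.0403
gripper_force: 0.0
```

Call:
play_rows(
  moves=[
    {"tx": 0, "ty": 0, "tz": 0, "wx": 0, "wy": 0, "wz": 0, "grip": 43},
    {"tx": 0, "ty": 0, "tz": 0, "wx": 0, "wy": 0, "wz": 0, "grip": 43},
  ],
)

```text
clock: 10.98
tcp_pos: [0.5785, -0.4258, 0.1413]
orientation: [-0.894, -3.011, -0.001]
contact_force: [0.0, -0.6, 0.7]
finger_gap: 0.04
gripper_force: 0.0
```

```bash
cat > look.py <<'E'
from h import *
from plant import arm,cams
import sys
def fobs(n="top"):
    f=cams.grab_frame(n);w=world(f);hsv=cv2.cvtColor(f["image"],cv2.COLOR_RGB2HSV);z=w[...,2]
    m=(w[...,0]>.33)&(w[...,0]<.68)&(w[...,1]>-.5)&(w[...,1]<-.08)&(z>.029)&(z<.039)&(hsv[...,1]<100)
    out=[]
    for b in blobs(m,30):
        v,u=np.nonzero(b);r=cv2.minAreaRect(np.c_[u,v].astype(np.float32))
        P=np.array([ray(f,q,.034)[:2] for q in cv2.boxPoints(r)]);e=P[1]-P[0]
        print(n,P.mean(0).round(4),np.hypot(*e).round(3),np.hypot(*(P[2]-P[1])).round(3),"edge",round(np.degrees(np.arctan2(e[1],e[0]))%90,1))
    return f
if __name__=="__main__":
    s=arm.read_state();print(s["clock"],s["tcp_pos"].round(4),s["orientation"].round(3),s["qpos"].round(2),s["finger_gap"])
    f=fobs()
    if len(sys.argv)>1: cv2.imwrite("pics/"+sys.argv[1],cv2.resize(f["image"][130:280,260:500,::-1],(800,500),interpolation=cv2.INTER_CUBIC))
E
python3 look.py t1.png
```

```text
10.975 [ 0.5785 -0.4258  0.1413] [-8.940e-01 -3.011e+00 -1.000e-03] [-0.75  0.56  1.2   0.    1.38 -1.75] 0.039981636379379196
top [ 0.6128 -0.1899] 0.026 0.025 edge 64.6
top [ 0.6026 -0.3011] 0.027 0.027 edge 74.3
top [ 0.5473 -0.41  ] 0.026 0.026 edge 63.3
top [ 0.4929 -0.2951] 0.027 0.026 edge 15.5
top [ 0.4112 -0.3122] 0.025 0.026 edge 71.5
```

Call:
play_rows(
  moves=[
    {"tx": 0, "ty": -1, "tz": 62, "wx": 0, "wy": 0, "wz": 0, "grip": 43},
    {"tx": 0, "ty": -1, "tz": 100, "wx": 0, "wy": 0, "wz": 0, "grip": 43},
    {"tx": 0, "ty": -1, "tz": 115, "wx": 0, "wy": 0, "wz": 0, "grip": 43},
    {"tx": 0, "ty": -1, "tz": 115, "wx": 0, "wy": 0, "wz": 0, "grip": 0},
    {"tx": 0, "ty": -1, "tz": 115, "wx": 0, "wy": 0, "wz": 0, "grip": 0},
    {"tx": 0, "ty": -1, "tz": 115, "wx": 0, "wy": 0, "wz": 0, "grip": 0},
    {"tx": 0, "ty": -1, "tz": 115, "wx": 0, "wy": 0, "wz": 0, "grip": 0},
  ],
  newtons=15,
)

```text
clock: 11.9
tcp_pos: [0.5786, -0.4291, 0.0275]
orientation: [0.896, 3.009, -0.002]
contact_force: [0.1, 0.1, -0.2]
finger_gap: 0.004
gripper_force: 0.0
```

Call:
play_rows(
  moves=[
    {"tx": 0, "ty": 0, "tz": 0, "wx": 0, "wy": 0, "wz": 0, "grip": 0},
    {"tx": 0, "ty": 0, "tz": 0, "wx": 0, "wy": 0, "wz": 0, "grip": 0},
  ],
)

```text
clock: 12.15
tcp_pos: [0.5779, -0.4284, 0.026]
orientation: [0.897, 3.011, -0.0]
contact_force: [-0.1, -0.3, 0.0]
finger_gap: 0.0002
gripper_force: 0.0
```

```bash
python3 - <<'E'
from plant import cams
import cv2
f=cams.grab_frame("side");cv2.imwrite("pics/s2.png",cv2.resize(f["image"][200:380,300:560,::-1],(780,540),interpolation=cv2.INTER_CUBIC))
E
```

```text
(no output)
```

View pics/s2.png

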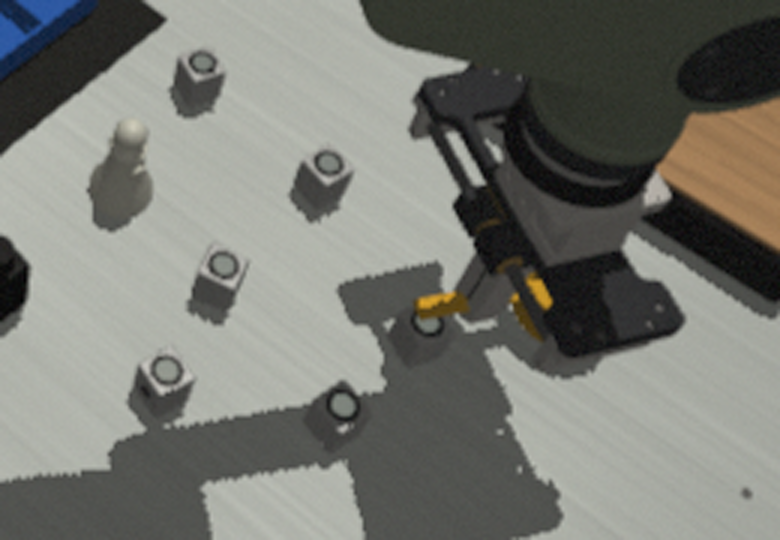

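The fingers shut fully at handle crop (440,305) without gripping anything, and the scoop looks unmoved. I'll nudge it gently to see whether it is solid.

Call:
play_rows(
  moves=[
    {"tx": -8, "ty": -12, "tz": 0, "wx": 0, "wy": 0, "wz": 0, "grip": 0},
    {"tx": -16, "ty": -25, "tz": 0, "wx": 0, "wy": 0, "wz": 0, "grip": 0},
    {"tx": -16, "ty": -25, "tz": 0, "wx": 0, "wy": 0, "wz": 0, "grip": 0},
  ],
)

```text
clock: 12.58
tcp_pos: [0.5773, -0.4603, 0.026]
orientation: [0.899, 3.009, -0.001]
contact_force: [1.0, 0.0, -0.1]
finger_gap: 0.0004
gripper_force: 0.0
```

```bash
python3 - <<'E'
from plant import cams
import cv2
f=cams.grab_frame("side");cv2.imwrite("pics/s3.png",cv2.resize(f["image"][200:380,300:560,::-1],(780,540),interpolation=cv2.INTER_CUBIC))
E
```

```text
(no output)
```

View pics/s3.png

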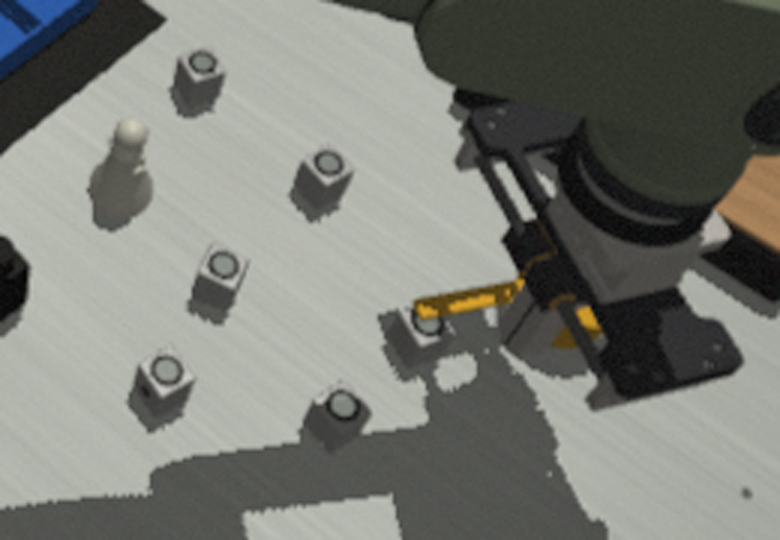

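The scoop doesn't interact with the arm at all: zero force, and the tool passed straight through it. The fob under it can be taken directly. The middle finger is the soft one (about 2 N, against about 7 N for the other two).

Call:
play_rows(
  moves=[
    {"tx": 0, "ty": 0, "tz": -60, "wx": 0, "wy": 0, "wz": 0, "grip": 0},
    {"tx": 52, "ty": 24, "tz": -90, "wx": 0, "wy": 0, "wz": -0.1, "grip": 55},
    {"tx": 52, "ty": 24, "tz": -90, "wx": 0, "wy": 0, "wz": -0.1, "grip": 55},
    {"tx": 52, "ty": 24, "tz": -50, "wx": 0, "wy": 0, "wz": -0.1, "grip": 55},
    {"tx": 52, "ty": 24, "tz": -50, "wx": 0, "wy": 0, "wz": -0.1, "grip": 55},
    {"tx": 52, "ty": 24, "tz": -10, "wx": 0, "wy": 0, "wz": -0.1, "grip": 55},
    {"tx": 52, "ty": 24, "tz": 4, "wx": 0, "wy": 0, "wz": -0.1, "grip": 55},
    {"tx": 52, "ty": 24, "tz": 4, "wx": 0, "wy": 0, "wz": -0.1, "grip": 55},
  ],
  newtons=25,
)

```text
clock: 13.62
tcp_pos: [0.5466, -0.409, 0.0207]
orientation: [-0.745, -3.049, -0.002]
contact_force: [0.7, -0.3, -0.2]
finger_gap: 0.0516
gripper_force: 0.0
```

Call:
play_rows(
  moves=[
    {"tx": 0, "ty": 0, "tz": 0, "wx": 0, "wy": 0, "wz": 0, "grip": 10},
    {"tx": 0, "ty": 0, "tz": 0, "wx": 0, "wy": 0, "wz": 0, "grip": 10},
    {"tx": 0, "ty": 0, "tz": 0, "wx": 0, "wy": 0, "wz": 0, "grip": 10},
    {"tx": 0, "ty": 0, "tz": 0, "wx": 0, "wy": 0, "wz": 0, "grip": 10},
  ],
)

```text
clock: 14.12
tcp_pos: [0.5478, -0.4104, 0.0234]
orientation: [0.744, 3.05, -0.003]
contact_force: [-0.9, -1.0, 4.2]
finger_gap: 0.0255
gripper_force: 25.0
```

Call:
play_rows(
  moves=[
    {"tx": 0, "ty": 0, "tz": -50, "wx": 0, "wy": 0, "wz": 0, "grip": 10},
    {"tx": 0, "ty": 0, "tz": -105, "wx": 0, "wy": 0, "wz": 0, "grip": 10},
    {"tx": 206, "ty": 517, "tz": -120, "wx": 0, "wy": 0, "wz": -0.415, "grip": 10},
    {"tx": 206, "ty": 517, "tz": -120, "wx": 0, "wy": 0, "wz": -0.415, "grip": 10},
    {"tx": 206, "ty": 517, "tz": -120, "wx": 0, "wy": 0, "wz": -0.415, "grip": 10},
    {"tx": 206, "ty": 517, "tz": -120, "wx": 0, "wy": 0, "wz": -0.415, "grip": 10},
    {"tx": 206, "ty": 517, "tz": -120, "wx": 0, "wy": 0, "wz": -0.415, "grip": 10},
    {"tx": 206, "ty": 517, "tz": -120, "wx": 0, "wy": 0, "wz": -0.415, "grip": 10},
    {"tx": 206, "ty": 517, "tz": -120, "wx": 0, "wy": 0, "wz": -0.415, "grip": 10},
    {"tx": 206, "ty": 517, "tz": -120, "wx": 0, "wy": 0, "wz": -0.415, "grip": 10},
  ],
)

```text
clock: 15.38
tcp_pos: [0.5965, 0.0901, 0.1404]
orientation: [-0.1, -3.14, -0.0]
contact_force: [0.4, -0.6, 0.4]
finger_gap: 0.0255
gripper_force: 25.0
```

Call:
play_rows(
  moves=[
    {"tx": 0, "ty": 0, "tz": 0, "wx": 0, "wy": 0, "wz": 0, "grip": 10},
  ],
)

```text
clock: 15.5
tcp_pos: [0.5964, 0.0926, 0.1403]
orientation: [-0.09, -3.14, -0.002]
contact_force: [-0.4, -1.2, -0.8]
finger_gap: 0.0256
gripper_force: 25.0
```

Call:
play_rows(
  moves=[
    {"tx": -3, "ty": 0, "tz": 50, "wx": 0, "wy": 0, "wz": 0, "grip": 10},
    {"tx": -3, "ty": 0, "tz": 90, "wx": 0, "wy": 0, "wz": 0, "grip": 10},
    {"tx": -3, "ty": 0, "tz": 106, "wx": 0, "wy": 0, "wz": 0, "grip": 10},
    {"tx": -3, "ty": 0, "tz": 108, "wx": 0, "wy": 0, "wz": 0, "grip": 10},
    {"tx": -3, "ty": 0, "tz": 108, "wx": 0, "wy": 0, "wz": 0, "grip": 10},
  ],
)

```text
clock: 16.12
tcp_pos: [0.6014, 0.0872, 0.034]
orientation: [0.101, 3.137, 0.0]
contact_force: [-0.3, -0.0, -0.3]
finger_gap: 0.0257
gripper_force: 25.0
```

```bash
python3 - <<'E'
from plant import cams
import cv2
f=cams.grab_frame("side");cv2.imwrite("pics/s4.png",cv2.resize(f["image"][100:280,160:420,::-1],(780,540),interpolation=cv2.INTER_CUBIC))
E
```

View pics/s4.png

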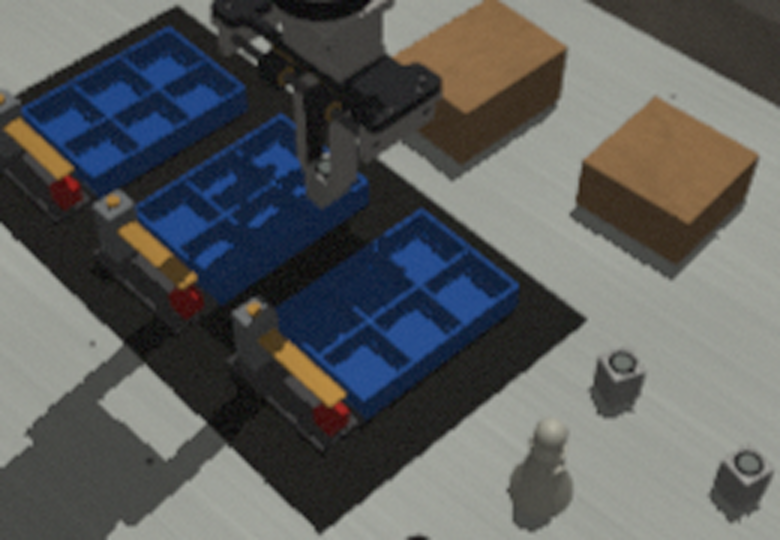

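The fob is held over the far right pocket of the middle tray (around crop (330,170)), slightly toward its right wall. I'll shift it 4 mm and release.

Call:
play_rows(
  moves=[
    {"tx": 1, "ty": 4, "tz": 1, "wx": 0, "wy": 0, "wz": 0, "grip": 10},
    {"tx": 1, "ty": 4, "tz": 1, "wx": 0, "wy": 0, "wz": 0, "grip": 10},
    {"tx": 1, "ty": 4, "tz": 1, "wx": 0, "wy": 0, "wz": 0, "grip": 38},
    {"tx": 1, "ty": 4, "tz": 1, "wx": 0, "wy": 0, "wz": 0, "grip": 38},
    {"tx": 1, "ty": 4, "tz": 1, "wx": 0, "wy": 0, "wz": 0, "grip": 38},
    {"tx": 1, "ty": 4, "tz": -50, "wx": 0, "wy": 0, "wz": 0, "grip": 38},
    {"tx": 1, "ty": 4, "tz": -110, "wx": 0, "wy": 0, "wz": 0, "grip": 38},
    {"tx": 1, "ty": 4, "tz": -110, "wx": 0, "wy": 0, "wz": 0, "grip": 38},
  ],
)

```text
clock: 17.18
tcp_pos: [0.6041, 0.0918, 0.1493]
orientation: [0.1, 3.127, 0.001]
contact_force: [0.1, -0.6, 0.3]
finger_gap: 0.0357
gripper_force: 0.0
```

```bash
cat > tray.py <<'E'
from look import *
def tray():
    for n in("top","side"):
        f=cams.grab_frame(n);w=world(f);S=cv2.cvtColor(f["image"],cv2.COLOR_RGB2HSV)[...,1];z=w[...,2]
        m=(w[...,0]>.44)&(w[...,0]<.66)&(w[...,1]>.04)&(w[...,1]<.2)&(z<.07)&(S<90)&(z>.012)
        for b in blobs(m,25): print(n,"tray item",np.nanmedian(w[b],0).round(3),"z95",np.nanpercentile(w[b][:,2],95).round(3),b.sum())
if __name__=="__main__":
    s=arm.read_state();print(s["clock"],s["tcp_pos"].round(4),s["orientation"].round(3),s["qpos"].round(2));fobs();tray()
E
python3 tray.py
```

```text
17.175 [0.6041 0.0918 0.1493] [1.000e-01 3.127e+00 1.000e-03] [ 0.01  0.32  1.52 -0.    1.29 -1.5 ]
top [ 0.6128 -0.1899] 0.026 0.025 edge 64.6
top [ 0.6024 -0.3014] 0.027 0.027 edge 76.2
top [ 0.4929 -0.2951] 0.027 0.026 edge 15.5
top [ 0.4653 -0.402 ] 0.027 0.026 edge 75.4
top [ 0.4112 -0.3122] 0.025 0.026 edge 71.5
top tray item [0.596 0.085 0.039] z95 0.043 69
side tray item [0.596 0.086 0.036] z95 0.043 200
side tray item [0.448 0.16  0.05 ] z95 0.061 200
```

Call:
play_rows(
  moves=[
    {"tx": -28, "ty": -280, "tz": 0, "wx": 0, "wy": 0, "wz": 0.38, "grip": 55},
    {"tx": -28, "ty": -280, "tz": 0, "wx": 0, "wy": 0, "wz": 0.38, "grip": 55},
    {"tx": -28, "ty": -280, "tz": 0, "wx": 0, "wy": 0, "wz": 0.38, "grip": 55},
    {"tx": -28, "ty": -280, "tz": 0, "wx": 0, "wy": 0, "wz": 0.38, "grip": 55},
    {"tx": -28, "ty": -280, "tz": 0, "wx": 0, "wy": 0, "wz": 0.38, "grip": 55},
    {"tx": -28, "ty": -280, "tz": 40, "wx": 0, "wy": 0, "wz": 0.38, "grip": 55},
    {"tx": -28, "ty": -280, "tz": 60, "wx": 0, "wy": 0, "wz": 0.38, "grip": 55},
    {"tx": -28, "ty": -280, "tz": 60, "wx": 0, "wy": 0, "wz": 0.38, "grip": 55},
    {"tx": -28, "ty": -280, "tz": 60, "wx": 0, "wy": 0, "wz": 0.38, "grip": 55},
  ],
)

```text
clock: 18.45
tcp_pos: [0.6097, -0.189, 0.0828]
orientation: [0.69, 3.064, -0.0]
contact_force: [0.1, -0.1, -0.6]
finger_gap: 0.0521
gripper_force: 0.0
```

Call:
play_rows(
  moves=[
    {"tx": -3, "ty": 0, "tz": 45, "wx": 0, "wy": 0, "wz": 0, "grip": 55},
    {"tx": -3, "ty": 0, "tz": 61, "wx": 0, "wy": 0, "wz": 0, "grip": 55},
    {"tx": -3, "ty": 0, "tz": 61, "wx": 0, "wy": 0, "wz": 0, "grip": 55},
    {"tx": -3, "ty": 0, "tz": 61, "wx": 0, "wy": 0, "wz": 0, "grip": 10},
    {"tx": -3, "ty": 0, "tz": 61, "wx": 0, "wy": 0, "wz": 0, "grip": 10},
    {"tx": -3, "ty": 0, "tz": 61, "wx": 0, "wy": 0, "wz": 0, "grip": 10},
    {"tx": -3, "ty": 0, "tz": 61, "wx": 0, "wy": 0, "wz": 0, "grip": 10},
    {"tx": -3, "ty": 0, "tz": 61, "wx": 0, "wy": 0, "wz": 0, "grip": 10},
    {"tx": -3, "ty": 0, "tz": 20, "wx": 0, "wy": 0, "wz": 0, "grip": 10},
    {"tx": -3, "ty": 0, "tz": -40, "wx": 0, "wy": 0, "wz": 0, "grip": 10},
  ],
)

```text
clock: 19.7
tcp_pos: [0.6092, -0.1895, 0.1198]
orientation: [-0.69, -3.057, -0.003]
contact_force: [0.8, -0.1, -1.1]
finger_gap: 0.0258
gripper_force: 25.0
```

Call:
play_rows(
  moves=[
    {"tx": 152, "ty": 294, "tz": -15, "wx": 0, "wy": 0, "wz": -0.38, "grip": 10},
    {"tx": 152, "ty": 294, "tz": -15, "wx": 0, "wy": 0, "wz": -0.38, "grip": 10},
    {"tx": 152, "ty": 294, "tz": -15, "wx": 0, "wy": 0, "wz": -0.38, "grip": 10},
    {"tx": 152, "ty": 294, "tz": -15, "wx": 0, "wy": 0, "wz": -0.38, "grip": 10},
    {"tx": 152, "ty": 294, "tz": -15, "wx": 0, "wy": 0, "wz": -0.38, "grip": 10},
    {"tx": 152, "ty": 294, "tz": -15, "wx": 0, "wy": 0, "wz": -0.38, "grip": 10},
    {"tx": 152, "ty": 294, "tz": -15, "wx": 0, "wy": 0, "wz": -0.38, "grip": 10},
    {"tx": 152, "ty": 294, "tz": 45, "wx": 0, "wy": 0, "wz": -0.38, "grip": 10},
    {"tx": 152, "ty": 294, "tz": 50, "wx": 0, "wy": 0, "wz": -0.38, "grip": 10},
    {"tx": 152, "ty": 294, "tz": 50, "wx": 0, "wy": 0, "wz": -0.38, "grip": 10},
  ],
)

```text
clock: 20.95
tcp_pos: [0.601, 0.1384, 0.0724]
orientation: [-0.103, -3.139, 0.001]
contact_force: [-0.3, 0.2, -0.8]
finger_gap: 0.0254
gripper_force: 25.0
```

Call:
play_rows(
  moves=[
    {"tx": 0, "ty": 3, "tz": 32, "wx": 0, "wy": 0, "wz": 0, "grip": 10},
    {"tx": 0, "ty": 3, "tz": 40, "wx": 0, "wy": 0, "wz": 0, "grip": 10},
    {"tx": 0, "ty": 3, "tz": 40, "wx": 0, "wy": 0, "wz": 0, "grip": 10},
    {"tx": 0, "ty": 3, "tz": 40, "wx": 0, "wy": 0, "wz": 0, "grip": 38},
    {"tx": 0, "ty": 3, "tz": 40, "wx": 0, "wy": 0, "wz": 0, "grip": 38},
    {"tx": 0, "ty": 3, "tz": 40, "wx": 0, "wy": 0, "wz": 0, "grip": 38},
    {"tx": 0, "ty": 3, "tz": -20, "wx": 0, "wy": 0, "wz": 0, "grip": 38},
    {"tx": 0, "ty": 3, "tz": -70, "wx": 0, "wy": 0, "wz": 0, "grip": 38},
    {"tx": 0, "ty": 3, "tz": -70, "wx": 0, "wy": 0, "wz": 0, "grip": 38},
  ],
)

```text
clock: 22.08
tcp_pos: [0.6055, 0.1435, 0.1489]
orientation: [0.1, 3.128, 0.002]
contact_force: [0.2, -0.2, -0.4]
finger_gap: 0.036
gripper_force: 0.0
```

```bash
python3 tray.py
```

```text
22.075 [0.6055 0.1435 0.1489] [1.000e-01 3.128e+00 2.000e-03] [ 0.09  0.35  1.49  0.    1.3  -1.41]
top [ 0.6027 -0.3013] 0.027 0.026 edge 74.3
top [ 0.493  -0.2954] 0.026 0.026 edge 15.5
top [ 0.4653 -0.4017] 0.027 0.027 edge 75.4
top [ 0.4112 -0.3122] 0.025 0.026 edge 71.5
top tray item [0.6   0.141 0.04 ] z95 0.042 126
top tray item [0.596 0.09  0.04 ] z95 0.043 123
top tray item [0.449 0.163 0.058] z95 0.061 82
side tray item [0.6   0.137 0.034] z95 0.042 197
side tray item [0.596 0.086 0.036] z95 0.042 202
side tray item [0.449 0.159 0.046] z95 0.061 218
```

Call:
play_rows(
  moves=[
    {"tx": -28, "ty": -443, "tz": 0, "wx": 0, "wy": 0, "wz": 0.21, "grip": 55},
    {"tx": -28, "ty": -443, "tz": 0, "wx": 0, "wy": 0, "wz": 0.21, "grip": 55},
    {"tx": -28, "ty": -443, "tz": 0, "wx": 0, "wy": 0, "wz": 0.21, "grip": 55},
    {"tx": -28, "ty": -443, "tz": 0, "wx": 0, "wy": 0, "wz": 0.21, "grip": 55},
    {"tx": -28, "ty": -443, "tz": 0, "wx": 0, "wy": 0, "wz": 0.21, "grip": 55},
    {"tx": -28, "ty": -443, "tz": 0, "wx": 0, "wy": 0, "wz": 0.21, "grip": 55},
    {"tx": -28, "ty": -443, "tz": 0, "wx": 0, "wy": 0, "wz": 0.21, "grip": 55},
    {"tx": -28, "ty": -443, "tz": 0, "wx": 0, "wy": 0, "wz": 0.21, "grip": 55},
    {"tx": -28, "ty": -443, "tz": 50, "wx": 0, "wy": 0, "wz": 0.21, "grip": 55},
    {"tx": -28, "ty": -443, "tz": 60, "wx": 0, "wy": 0, "wz": 0.21, "grip": 55},
  ],
)

```text
clock: 23.48
tcp_pos: [0.5968, -0.2974, 0.0762]
orientation: [-0.427, -3.102, -0.009]
contact_force: [0.1, 0.2, -0.3]
finger_gap: 0.0517
gripper_force: 0.0
```

Call:
play_rows(
  moves=[
    {"tx": 0, "ty": 0, "tz": 0, "wx": 0, "wy": 0, "wz": 0, "grip": 55},
    {"tx": 0, "ty": 0, "tz": 0, "wx": 0, "wy": 0, "wz": 0, "grip": 55},
  ],
)

```text
clock: 23.72
tcp_pos: [0.6021, -0.3008, 0.0841]
orientation: [0.427, 3.11, -0.002]
contact_force: [-0.0, 0.2, 0.0]
finger_gap: 0.0519
gripper_force: 0.0
```

Call:
play_rows(
  moves=[
    {"tx": 0, "ty": -1, "tz": 45, "wx": 0, "wy": 0, "wz": 0, "grip": 55},
    {"tx": 0, "ty": -1, "tz": 62, "wx": 0, "wy": 0, "wz": 0, "grip": 55},
    {"tx": 0, "ty": -1, "tz": 62, "wx": 0, "wy": 0, "wz": 0, "grip": 55},
    {"tx": 0, "ty": -1, "tz": 62, "wx": 0, "wy": 0, "wz": 0, "grip": 10},
    {"tx": 0, "ty": -1, "tz": 62, "wx": 0, "wy": 0, "wz": 0, "grip": 10},
    {"tx": 0, "ty": -1, "tz": 62, "wx": 0, "wy": 0, "wz": 0, "grip": 10},
    {"tx": 0, "ty": -1, "tz": 62, "wx": 0, "wy": 0, "wz": 0, "grip": 10},
    {"tx": 0, "ty": -1, "tz": 62, "wx": 0, "wy": 0, "wz": 0, "grip": 10},
    {"tx": 0, "ty": -1, "tz": 15, "wx": 0, "wy": 0, "wz": 0, "grip": 10},
    {"tx": 0, "ty": -1, "tz": -45, "wx": 0, "wy": 0, "wz": 0, "grip": 10},
  ],
)

```text
clock: 24.98
tcp_pos: [0.5984, -0.3004, 0.1251]
orientation: [-0.428, -3.106, -0.005]
contact_force: [-0.0, 0.2, 0.1]
finger_gap: 0.0255
gripper_force: 25.0
```

Call:
play_rows(
  moves=[
    {"tx": 159, "ty": 367, "tz": -12, "wx": 0, "wy": 0, "wz": -0.21, "grip": 10},
    {"tx": 159, "ty": 367, "tz": -12, "wx": 0, "wy": 0, "wz": -0.21, "grip": 10},
    {"tx": 159, "ty": 367, "tz": -12, "wx": 0, "wy": 0, "wz": -0.21, "grip": 10},
    {"tx": 159, "ty": 367, "tz": -12, "wx": 0, "wy": 0, "wz": -0.21, "grip": 10},
    {"tx": 159, "ty": 367, "tz": -12, "wx": 0, "wy": 0, "wz": -0.21, "grip": 10},
    {"tx": 159, "ty": 367, "tz": -12, "wx": 0, "wy": 0, "wz": -0.21, "grip": 10},
    {"tx": 159, "ty": 367, "tz": -12, "wx": 0, "wy": 0, "wz": -0.21, "grip": 10},
    {"tx": 159, "ty": 367, "tz": -12, "wx": 0, "wy": 0, "wz": -0.21, "grip": 10},
    {"tx": 159, "ty": 367, "tz": 48, "wx": 0, "wy": 0, "wz": -0.21, "grip": 10},
    {"tx": 159, "ty": 367, "tz": 55, "wx": 0, "wy": 0, "wz": -0.21, "grip": 10},
  ],
)

```text
clock: 26.22
tcp_pos: [0.5421, 0.0932, 0.0678]
orientation: [-0.102, -3.129, 0.002]
contact_force: [-1.0, -0.2, -1.0]
finger_gap: 0.0259
gripper_force: 25.0
```

Call:
play_rows(
  moves=[
    {"tx": 0, "ty": 0, "tz": 0, "wx": 0, "wy": 0, "wz": 0, "grip": 10},
  ],
)

```text
clock: 26.35
tcp_pos: [0.5464, 0.0935, 0.0721]
orientation: [-0.102, -3.138, 0.0]
contact_force: [0.5, 0.4, -0.5]
finger_gap: 0.0258
gripper_force: 25.0
```

Call:
play_rows(
  moves=[
    {"tx": -1, "ty": 1, "tz": 32, "wx": 0, "wy": 0, "wz": 0, "grip": 10},
    {"tx": -1, "ty": 1, "tz": 40, "wx": 0, "wy": 0, "wz": 0, "grip": 10},
    {"tx": -1, "ty": 1, "tz": 40, "wx": 0, "wy": 0, "wz": 0, "grip": 10},
    {"tx": -1, "ty": 1, "tz": 40, "wx": 0, "wy": 0, "wz": 0, "grip": 38},
    {"tx": -1, "ty": 1, "tz": 40, "wx": 0, "wy": 0, "wz": 0, "grip": 38},
    {"tx": -1, "ty": 1, "tz": 40, "wx": 0, "wy": 0, "wz": 0, "grip": 38},
    {"tx": -1, "ty": 1, "tz": -20, "wx": 0, "wy": 0, "wz": 0, "grip": 38},
    {"tx": -1, "ty": 1, "tz": -70, "wx": 0, "wy": 0, "wz": 0, "grip": 38},
    {"tx": -1, "ty": 1, "tz": -70, "wx": 0, "wy": 0, "wz": 0, "grip": 38},
  ],
)

```text
clock: 27.48
tcp_pos: [0.5521, 0.0956, 0.1482]
orientation: [0.099, 3.128, 0.001]
contact_force: [-0.3, 0.1, -1.3]
finger_gap: 0.0356
gripper_force: 0.0
```

```bash
python3 tray.py
```

```text
27.475 [0.5521 0.0956 0.1482] [9.900e-02 3.128e+00 1.000e-03] [ 0.02  0.22  1.65 -0.    1.26 -1.49]
top [ 0.4929 -0.2951] 0.027 0.026 edge 15.5
top [ 0.4653 -0.4015] 0.026 0.028 edge 73.5
top [ 0.4112 -0.3122] 0.025 0.026 edge 71.5
top tray item [0.54  0.088 0.037] z95 0.043 29
top tray item [0.463 0.166 0.059] z95 0.062 43
side tray item [0.6   0.136 0.035] z95 0.042 192
side tray item [0.597 0.086 0.035] z95 0.042 202
side tray item [0.547 0.089 0.036] z95 0.042 202
side tray item [0.449 0.158 0.047] z95 0.06 221
```

Call:
play_rows(
  moves=[
    {"tx": 30, "ty": -394, "tz": 0, "wx": 0, "wy": 0, "wz": -0.335, "grip": 55},
    {"tx": 30, "ty": -394, "tz": 0, "wx": 0, "wy": 0, "wz": -0.335, "grip": 55},
    {"tx": 30, "ty": -394, "tz": 0, "wx": 0, "wy": 0, "wz": -0.335, "grip": 55},
    {"tx": 30, "ty": -394, "tz": 0, "wx": 0, "wy": 0, "wz": -0.335, "grip": 55},
    {"tx": 30, "ty": -394, "tz": 0, "wx": 0, "wy": 0, "wz": -0.335, "grip": 55},
    {"tx": 30, "ty": -394, "tz": 0, "wx": 0, "wy": 0, "wz": -0.335, "grip": 55},
    {"tx": 30, "ty": -394, "tz": 0, "wx": 0, "wy": 0, "wz": -0.335, "grip": 55},
    {"tx": 30, "ty": -394, "tz": 0, "wx": 0, "wy": 0, "wz": -0.335, "grip": 55},
    {"tx": 30, "ty": -394, "tz": 50, "wx": 0, "wy": 0, "wz": -0.335, "grip": 55},
    {"tx": 30, "ty": -394, "tz": 60, "wx": 0, "wy": 0, "wz": -0.335, "grip": 55},
  ],
)

```text
clock: 28.88
tcp_pos: [0.4895, -0.2917, 0.0776]
orientation: [0.425, -3.106, -0.013]
contact_force: [-0.7, -0.1, -0.2]
finger_gap: 0.0514
gripper_force: 0.0
```

Call:
play_rows(
  moves=[
    {"tx": 0, "ty": 0, "tz": 0, "wx": 0, "wy": 0, "wz": 0, "grip": 55},
    {"tx": 0, "ty": 0, "tz": 0, "wx": 0, "wy": 0, "wz": 0, "grip": 55},
  ],
)

```text
clock: 29.12
tcp_pos: [0.4939, -0.296, 0.0839]
orientation: [-0.426, 3.111, -0.003]
contact_force: [0.2, -0.2, 0.2]
finger_gap: 0.0516
gripper_force: 0.0
```

Call:
play_rows(
  moves=[
    {"tx": 0, "ty": 0, "tz": 45, "wx": 0, "wy": 0, "wz": 0, "grip": 55},
    {"tx": 0, "ty": 0, "tz": 62, "wx": 0, "wy": 0, "wz": 0, "grip": 55},
    {"tx": 0, "ty": 0, "tz": 62, "wx": 0, "wy": 0, "wz": 0, "grip": 55},
    {"tx": 0, "ty": 0, "tz": 62, "wx": 0, "wy": 0, "wz": 0, "grip": 10},
    {"tx": 0, "ty": 0, "tz": 62, "wx": 0, "wy": 0, "wz": 0, "grip": 10},
    {"tx": 0, "ty": 0, "tz": 62, "wx": 0, "wy": 0, "wz": 0, "grip": 10},
    {"tx": 0, "ty": 0, "tz": 62, "wx": 0, "wy": 0, "wz": 0, "grip": 10},
    {"tx": 0, "ty": 0, "tz": 62, "wx": 0, "wy": 0, "wz": 0, "grip": 10},
    {"tx": 0, "ty": 0, "tz": 15, "wx": 0, "wy": 0, "wz": 0, "grip": 10},
    {"tx": 0, "ty": 0, "tz": -45, "wx": 0, "wy": 0, "wz": 0, "grip": 10},
  ],
)

```text
clock: 30.38
tcp_pos: [0.4912, -0.2947, 0.1266]
orientation: [0.424, -3.109, -0.006]
contact_force: [1.1, -1.0, 1.4]
finger_gap: 0.0095
gripper_force: 0.0
```

```bash
python3 - <<'E'
from look import *
fobs();f=cams.grab_frame("side")
cv2.imwrite("pics/s5.png",cv2.resize(f["image"][200:380,270:530,::-1],(780,540),interpolation=cv2.INTER_CUBIC))
E
```

```text
top [ 0.4656 -0.4018] 0.026 0.027 edge 75.4
```

View pics/s5.png

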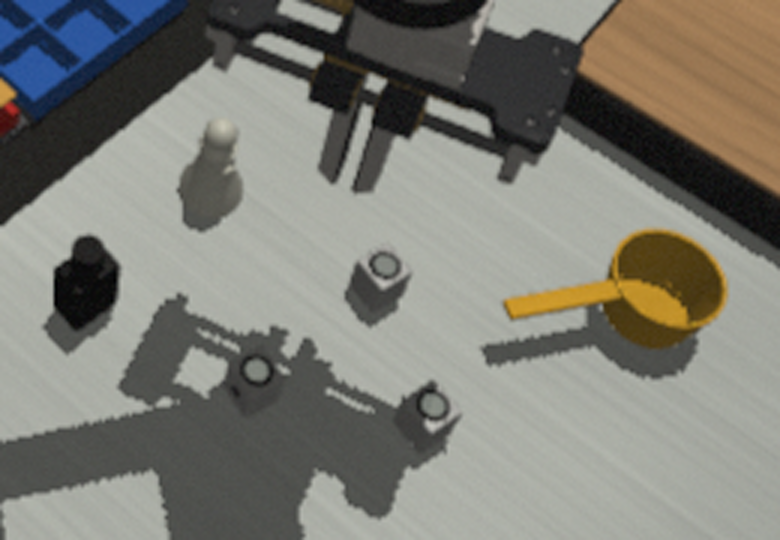

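The torch slipped out: the grip slackened, or it was nudged. It stands at crop (385,272), upright. The figurine and perfume are both fine.

```bash
python3 - <<'E'
from look import *
print(arm.read_state()["tcp_pos"].round(4))
f=fobs("side");print(ray(f,(270+384/3,200+265/3),.034).round(4))
E
```

```text
[ 0.4974 -0.2996  0.1355]
side [ 0.5012 -0.2105] 0.018 0.028 edge 21.3
side [ 0.5228 -0.3325] 0.028 0.029 edge 81.6
side [ 0.3798 -0.207 ] 0.04 0.02 edge 46.1
side [ 0.4108 -0.3167] 0.029 0.026 edge 70.1
side [ 0.4644 -0.4067] 0.028 0.027 edge 78.0
[ 0.5251 -0.3319  0.034 ]
```

Call:
play_rows(
  moves=[
    {"tx": -20, "ty": -41, "tz": 0, "wx": 0, "wy": 0, "wz": 0.47, "grip": 58},
    {"tx": -20, "ty": -41, "tz": 0, "wx": 0, "wy": 0, "wz": 0.47, "grip": 58},
    {"tx": -20, "ty": -41, "tz": 0, "wx": 0, "wy": 0, "wz": 0.47, "grip": 58},
    {"tx": -20, "ty": -41, "tz": 50, "wx": 0, "wy": 0, "wz": 0.47, "grip": 58},
    {"tx": -20, "ty": -41, "tz": 50, "wx": 0, "wy": 0, "wz": 0.47, "grip": 58},
  ],
)

```text
clock: 31.15
tcp_pos: [0.5186, -0.3264, 0.0713]
orientation: [-0.311, -3.115, -0.012]
contact_force: [-1.0, 0.0, 0.2]
finger_gap: 0.0532
gripper_force: 0.0
```

Call:
play_rows(
  moves=[
    {"tx": 0, "ty": 0, "tz": 40, "wx": 0, "wy": 0, "wz": 0, "grip": 58},
    {"tx": 0, "ty": 0, "tz": 57, "wx": 0, "wy": 0, "wz": 0, "grip": 58},
    {"tx": 0, "ty": 0, "tz": 57, "wx": 0, "wy": 0, "wz": 0, "grip": 58},
    {"tx": 0, "ty": 0, "tz": 57, "wx": 0, "wy": 0, "wz": 0, "grip": 10},
    {"tx": 0, "ty": 0, "tz": 57, "wx": 0, "wy": 0, "wz": 0, "grip": 10},
    {"tx": 0, "ty": 0, "tz": 57, "wx": 0, "wy": 0, "wz": 0, "grip": 10},
    {"tx": 0, "ty": 0, "tz": 57, "wx": 0, "wy": 0, "wz": 0, "grip": 10},
    {"tx": 0, "ty": 0, "tz": 57, "wx": 0, "wy": 0, "wz": 0, "grip": 10},
  ],
)

```text
clock: 32.15
tcp_pos: [0.5236, -0.3306, 0.0215]
orientation: [0.312, 3.125, -0.002]
contact_force: [-0.1, 0.6, 4.2]
finger_gap: 0.0261
gripper_force: 24.2
```

Call:
play_rows(
  moves=[
    {"tx": 0, "ty": 0, "tz": -45, "wx": 0, "wy": 0, "wz": 0, "grip": 10},
    {"tx": 0, "ty": 0, "tz": -107, "wx": 0, "wy": 0, "wz": 0, "grip": 10},
    {"tx": 0, "ty": 0, "tz": -107, "wx": 0, "wy": 0, "wz": 0, "grip": 10},
  ],
)

```text
clock: 32.52
tcp_pos: [0.5266, -0.333, 0.1339]
orientation: [0.311, 3.116, -0.011]
contact_force: [0.2, -0.1, -0.4]
finger_gap: 0.0265
gripper_force: 24.2
```

Call:
play_rows(
  moves=[
    {"tx": 68, "ty": 470, "tz": -12, "wx": 0, "wy": 0, "wz": -0.135, "grip": 10},
    {"tx": 68, "ty": 470, "tz": -12, "wx": 0, "wy": 0, "wz": -0.135, "grip": 10},
    {"tx": 68, "ty": 470, "tz": -12, "wx": 0, "wy": 0, "wz": -0.135, "grip": 10},
    {"tx": 68, "ty": 470, "tz": -12, "wx": 0, "wy": 0, "wz": -0.135, "grip": 10},
    {"tx": 68, "ty": 470, "tz": -12, "wx": 0, "wy": 0, "wz": -0.135, "grip": 10},
    {"tx": 68, "ty": 470, "tz": -12, "wx": 0, "wy": 0, "wz": -0.135, "grip": 10},
    {"tx": 68, "ty": 470, "tz": -12, "wx": 0, "wy": 0, "wz": -0.135, "grip": 10},
    {"tx": 68, "ty": 470, "tz": -12, "wx": 0, "wy": 0, "wz": -0.135, "grip": 10},
    {"tx": 68, "ty": 470, "tz": -12, "wx": 0, "wy": 0, "wz": -0.135, "grip": 10},
    {"tx": 68, "ty": 470, "tz": -12, "wx": 0, "wy": 0, "wz": -0.135, "grip": 10},
  ],
)

```text
clock: 33.78
tcp_pos: [0.5482, 0.1435, 0.1381]
orientation: [-0.1, -3.138, 0.002]
contact_force: [-0.2, -0.3, -0.0]
finger_gap: 0.0263
gripper_force: 24.2
```

Call:
play_rows(
  moves=[
    {"tx": 0, "ty": 0, "tz": 45, "wx": 0, "wy": 0, "wz": 0, "grip": 10},
    {"tx": 0, "ty": 0, "tz": 68, "wx": 0, "wy": 0, "wz": 0, "grip": 10},
    {"tx": 0, "ty": 0, "tz": 68, "wx": 0, "wy": 0, "wz": 0, "grip": 10},
    {"tx": 0, "ty": 0, "tz": 68, "wx": 0, "wy": 0, "wz": 0, "grip": 10},
  ],
)

```text
clock: 34.28
tcp_pos: [0.55, 0.1432, 0.0723]
orientation: [0.103, 3.139, 0.0]
contact_force: [-0.6, 1.1, 0.1]
finger_gap: 0.0263
gripper_force: 24.2
```

Call:
play_rows(
  moves=[
    {"tx": 0, "ty": 1, "tz": 32, "wx": 0, "wy": 0, "wz": 0, "grip": 10},
    {"tx": 0, "ty": 1, "tz": 40, "wx": 0, "wy": 0, "wz": 0, "grip": 10},
    {"tx": 0, "ty": 1, "tz": 40, "wx": 0, "wy": 0, "wz": 0, "grip": 10},
    {"tx": 0, "ty": 1, "tz": 40, "wx": 0, "wy": 0, "wz": 0, "grip": 38},
    {"tx": 0, "ty": 1, "tz": 40, "wx": 0, "wy": 0, "wz": 0, "grip": 38},
    {"tx": 0, "ty": 1, "tz": 40, "wx": 0, "wy": 0, "wz": 0, "grip": 38},
    {"tx": 0, "ty": 1, "tz": -20, "wx": 0, "wy": 0, "wz": 0, "grip": 38},
    {"tx": 0, "ty": 1, "tz": -70, "wx": 0, "wy": 0, "wz": 0, "grip": 38},
    {"tx": 0, "ty": 1, "tz": -70, "wx": 0, "wy": 0, "wz": 0, "grip": 38},
  ],
)

```text
clock: 35.4
tcp_pos: [0.5535, 0.1457, 0.1473]
orientation: [0.1, 3.128, 0.002]
contact_force: [-0.0, -0.4, 1.1]
finger_gap: 0.0353
gripper_force: 0.0
```

```bash
python3 tray.py
```

```text
35.4 [0.5535 0.1457 0.1473] [1.000e-01 3.128e+00 2.000e-03] [ 0.11  0.25  1.62 -0.    1.27 -1.4 ]
top [ 0.4653 -0.402 ] 0.027 0.026 edge 75.4
top [ 0.4113 -0.3119] 0.025 0.027 edge 71.5
top tray item [0.597 0.083 0.038] z95 0.043 47
top tray item [0.543 0.088 0.038] z95 0.042 70
top tray item [0.543 0.141 0.039] z95 0.043 75
top tray item [0.454 0.161 0.058] z95 0.061 55
side tray item [0.599 0.137 0.034] z95 0.042 197
side tray item [0.548 0.139 0.035] z95 0.042 203
side tray item [0.597 0.087 0.036] z95 0.042 203
side tray item [0.547 0.089 0.037] z95 0.042 198
side tray item [0.449 0.158 0.045] z95 0.06 226
```

Call:
play_rows(
  moves=[
    {"tx": 50, "ty": -552, "tz": 0, "wx": 0, "wy": 0, "wz": 0.19, "grip": 55},
    {"tx": 50, "ty": -552, "tz": 0, "wx": 0, "wy": 0, "wz": 0.19, "grip": 55},
    {"tx": 50, "ty": -552, "tz": 0, "wx": 0, "wy": 0, "wz": 0.19, "grip": 55},
    {"tx": 50, "ty": -552, "tz": 0, "wx": 0, "wy": 0, "wz": 0.19, "grip": 55},
    {"tx": 50, "ty": -552, "tz": 0, "wx": 0, "wy": 0, "wz": 0.19, "grip": 55},
    {"tx": 50, "ty": -552, "tz": 0, "wx": 0, "wy": 0, "wz": 0.19, "grip": 55},
    {"tx": 50, "ty": -552, "tz": 0, "wx": 0, "wy": 0, "wz": 0.19, "grip": 55},
    {"tx": 50, "ty": -552, "tz": 0, "wx": 0, "wy": 0, "wz": 0.19, "grip": 55},
    {"tx": 50, "ty": -552, "tz": 0, "wx": 0, "wy": 0, "wz": 0.19, "grip": 55},
    {"tx": 50, "ty": -552, "tz": 0, "wx": 0, "wy": 0, "wz": 0.19, "grip": 55},
  ],
)

```text
clock: 36.8
tcp_pos: [0.4618, -0.4052, 0.1387]
orientation: [-0.405, -3.112, -0.003]
contact_force: [0.8, 1.1, -0.3]
finger_gap: 0.0517
gripper_force: 0.0
```

Call:
play_rows(
  moves=[
    {"tx": 0, "ty": 0, "tz": 40, "wx": 0, "wy": 0, "wz": 0, "grip": 55},
    {"tx": 0, "ty": 0, "tz": 60, "wx": 0, "wy": 0, "wz": 0, "grip": 55},
    {"tx": 0, "ty": 0, "tz": 60, "wx": 0, "wy": 0, "wz": 0, "grip": 55},
    {"tx": 0, "ty": 0, "tz": 60, "wx": 0, "wy": 0, "wz": 0, "grip": 55},
  ],
)

```text
clock: 37.3
tcp_pos: [0.4648, -0.4023, 0.0821]
orientation: [0.396, 3.116, -0.001]
contact_force: [0.3, 0.5, -0.4]
finger_gap: 0.0518
gripper_force: 0.0
```

Call:
play_rows(
  moves=[
    {"tx": 0, "ty": 0, "tz": 45, "wx": 0, "wy": 0, "wz": 0, "grip": 55},
    {"tx": 0, "ty": 0, "tz": 61, "wx": 0, "wy": 0, "wz": 0, "grip": 55},
    {"tx": 0, "ty": 0, "tz": 61, "wx": 0, "wy": 0, "wz": 0, "grip": 55},
    {"tx": 0, "ty": 0, "tz": 61, "wx": 0, "wy": 0, "wz": 0, "grip": 10},
    {"tx": 0, "ty": 0, "tz": 61, "wx": 0, "wy": 0, "wz": 0, "grip": 10},
    {"tx": 0, "ty": 0, "tz": 61, "wx": 0, "wy": 0, "wz": 0, "grip": 10},
    {"tx": 0, "ty": 0, "tz": 61, "wx": 0, "wy": 0, "wz": 0, "grip": 10},
    {"tx": 0, "ty": 0, "tz": 61, "wx": 0, "wy": 0, "wz": 0, "grip": 10},
    {"tx": 0, "ty": 0, "tz": 15, "wx": 0, "wy": 0, "wz": 0, "grip": 10},
    {"tx": 0, "ty": 0, "tz": -45, "wx": 0, "wy": 0, "wz": 0, "grip": 10},
  ],
)

```text
clock: 38.55
tcp_pos: [0.4624, -0.4004, 0.1244]
orientation: [-0.397, -3.111, -0.008]
contact_force: [1.0, -0.8, 0.2]
finger_gap: 0.0258
gripper_force: 25.0
```

Call:
play_rows(
  moves=[
    {"tx": 93, "ty": 492, "tz": -13, "wx": 0, "wy": 0, "wz": -0.19, "grip": 10},
    {"tx": 93, "ty": 492, "tz": -13, "wx": 0, "wy": 0, "wz": -0.19, "grip": 10},
    {"tx": 93, "ty": 492, "tz": -13, "wx": 0, "wy": 0, "wz": -0.19, "grip": 10},
    {"tx": 93, "ty": 492, "tz": -13, "wx": 0, "wy": 0, "wz": -0.19, "grip": 10},
    {"tx": 93, "ty": 492, "tz": -13, "wx": 0, "wy": 0, "wz": -0.19, "grip": 10},
    {"tx": 93, "ty": 492, "tz": -13, "wx": 0, "wy": 0, "wz": -0.19, "grip": 10},
    {"tx": 93, "ty": 492, "tz": -13, "wx": 0, "wy": 0, "wz": -0.19, "grip": 10},
    {"tx": 93, "ty": 492, "tz": -13, "wx": 0, "wy": 0, "wz": -0.19, "grip": 10},
    {"tx": 93, "ty": 492, "tz": -13, "wx": 0, "wy": 0, "wz": -0.19, "grip": 10},
    {"tx": 93, "ty": 492, "tz": -13, "wx": 0, "wy": 0, "wz": -0.19, "grip": 10},
  ],
)

```text
clock: 39.8
tcp_pos: [0.4969, 0.097, 0.1388]
orientation: [-0.098, -3.139, 0.001]
contact_force: [-0.2, -0.9, -0.7]
finger_gap: 0.0259
gripper_force: 25.0
```

Call:
play_rows(
  moves=[
    {"tx": 0, "ty": 0, "tz": 45, "wx": 0, "wy": 0, "wz": 0, "grip": 10},
    {"tx": 0, "ty": 0, "tz": 68, "wx": 0, "wy": 0, "wz": 0, "grip": 10},
    {"tx": 0, "ty": 0, "tz": 68, "wx": 0, "wy": 0, "wz": 0, "grip": 10},
    {"tx": 0, "ty": 0, "tz": 68, "wx": 0, "wy": 0, "wz": 0, "grip": 10},
  ],
)

```text
clock: 40.3
tcp_pos: [0.4985, 0.0959, 0.0723]
orientation: [0.103, 3.139, -0.0]
contact_force: [-0.0, -0.1, -0.6]
finger_gap: 0.0253
gripper_force: 25.0
```

Call:
play_rows(
  moves=[
    {"tx": 0, "ty": 1, "tz": 32, "wx": 0, "wy": 0, "wz": 0, "grip": 10},
    {"tx": 0, "ty": 1, "tz": 40, "wx": 0, "wy": 0, "wz": 0, "grip": 10},
    {"tx": 0, "ty": 1, "tz": 40, "wx": 0, "wy": 0, "wz": 0, "grip": 10},
    {"tx": 0, "ty": 1, "tz": 40, "wx": 0, "wy": 0, "wz": 0, "grip": 38},
    {"tx": 0, "ty": 1, "tz": 40, "wx": 0, "wy": 0, "wz": 0, "grip": 38},
    {"tx": 0, "ty": 1, "tz": 40, "wx": 0, "wy": 0, "wz": 0, "grip": 38},
    {"tx": 0, "ty": 1, "tz": -20, "wx": 0, "wy": 0, "wz": 0, "grip": 38},
    {"tx": 0, "ty": 1, "tz": -70, "wx": 0, "wy": 0, "wz": 0, "grip": 38},
    {"tx": 0, "ty": 1, "tz": -70, "wx": 0, "wy": 0, "wz": 0, "grip": 38},
  ],
)

```text
clock: 41.42
tcp_pos: [0.5019, 0.0982, 0.1468]
orientation: [0.099, 3.129, 0.001]
contact_force: [0.5, 0.2, -0.1]
finger_gap: 0.0358
gripper_force: 0.0
```

```bash
python3 tray.py
```

```text
41.425 [0.5019 0.0982 0.1468] [9.900e-02 3.129e+00 1.000e-03] [ 0.02  0.12  1.77  0.    1.24 -1.48]
top [ 0.4113 -0.3119] 0.025 0.027 edge 71.5
top tray item [0.598 0.088 0.04 ] z95 0.044 100
top tray item [0.452 0.167 0.059] z95 0.062 101
side tray item [0.6   0.136 0.036] z95 0.042 193
side tray item [0.596 0.086 0.036] z95 0.042 199
side tray item [0.547 0.138 0.036] z95 0.042 191
side tray item [0.548 0.089 0.036] z95 0.042 199
side tray item [0.448 0.159 0.048] z95 0.06 203
side tray item [0.497 0.093 0.037] z95 0.042 209
```

Call:
play_rows(
  moves=[
    {"tx": 60, "ty": -415, "tz": 0, "wx": 0, "wy": 0, "wz": 0.26, "grip": 55},
    {"tx": 60, "ty": -415, "tz": 0, "wx": 0, "wy": 0, "wz": 0.26, "grip": 55},
    {"tx": 60, "ty": -415, "tz": 0, "wx": 0, "wy": 0, "wz": 0.26, "grip": 55},
    {"tx": 60, "ty": -415, "tz": 0, "wx": 0, "wy": 0, "wz": 0.26, "grip": 55},
    {"tx": 60, "ty": -415, "tz": 0, "wx": 0, "wy": 0, "wz": 0.26, "grip": 55},
    {"tx": 60, "ty": -415, "tz": 0, "wx": 0, "wy": 0, "wz": 0.26, "grip": 55},
    {"tx": 60, "ty": -415, "tz": 0, "wx": 0, "wy": 0, "wz": 0.26, "grip": 55},
    {"tx": 60, "ty": -415, "tz": 0, "wx": 0, "wy": 0, "wz": 0.26, "grip": 55},
    {"tx": 60, "ty": -415, "tz": 0, "wx": 0, "wy": 0, "wz": 0.26, "grip": 55},
    {"tx": 60, "ty": -415, "tz": 40, "wx": 0, "wy": 0, "wz": 0.26, "grip": 55},
  ],
)

```text
clock: 42.82
tcp_pos: [0.4138, -0.3129, 0.1034]
orientation: [0.503, 3.096, -0.006]
contact_force: [0.1, -0.6, 0.3]
finger_gap: 0.0517
gripper_force: 0.0
```

Call:
play_rows(
  moves=[
    {"tx": 0, "ty": 0, "tz": 20, "wx": 0, "wy": 0, "wz": 0, "grip": 55},
    {"tx": 0, "ty": 0, "tz": 20, "wx": 0, "wy": 0, "wz": 0, "grip": 55},
    {"tx": 0, "ty": 0, "tz": 20, "wx": 0, "wy": 0, "wz": 0, "grip": 55},
  ],
)

```text
clock: 43.2
tcp_pos: [0.412, -0.3116, 0.082]
orientation: [0.504, 3.1, -0.001]
contact_force: [-0.5, -0.1, -0.2]
finger_gap: 0.0517
gripper_force: 0.0
```

Call:
play_rows(
  moves=[
    {"tx": 0, "ty": -1, "tz": 45, "wx": 0, "wy": 0, "wz": 0, "grip": 55},
    {"tx": 0, "ty": -1, "tz": 61, "wx": 0, "wy": 0, "wz": 0, "grip": 55},
    {"tx": 0, "ty": -1, "tz": 61, "wx": 0, "wy": 0, "wz": 0, "grip": 55},
    {"tx": 0, "ty": -1, "tz": 61, "wx": 0, "wy": 0, "wz": 0, "grip": 10},
    {"tx": 0, "ty": -1, "tz": 61, "wx": 0, "wy": 0, "wz": 0, "grip": 10},
    {"tx": 0, "ty": -1, "tz": 61, "wx": 0, "wy": 0, "wz": 0, "grip": 10},
    {"tx": 0, "ty": -1, "tz": 61, "wx": 0, "wy": 0, "wz": 0, "grip": 10},
    {"tx": 0, "ty": -1, "tz": 61, "wx": 0, "wy": 0, "wz": 0, "grip": 10},
    {"tx": 0, "ty": -1, "tz": 15, "wx": 0, "wy": 0, "wz": 0, "grip": 10},
    {"tx": 0, "ty": -1, "tz": -45, "wx": 0, "wy": 0, "wz": 0, "grip": 10},
  ],
)

```text
clock: 44.45
tcp_pos: [0.4094, -0.3115, 0.1253]
orientation: [-0.506, -3.096, -0.006]
contact_force: [1.6, -0.7, -0.1]
finger_gap: 0.0256
gripper_force: 25.0
```

Call:
play_rows(
  moves=[
    {"tx": 62, "ty": 463, "tz": -14, "wx": 0, "wy": 0, "wz": -0.26, "grip": 10},
    {"tx": 62, "ty": 463, "tz": -14, "wx": 0, "wy": 0, "wz": -0.26, "grip": 10},
    {"tx": 62, "ty": 463, "tz": -14, "wx": 0, "wy": 0, "wz": -0.26, "grip": 10},
    {"tx": 62, "ty": 463, "tz": -14, "wx": 0, "wy": 0, "wz": -0.26, "grip": 10},
    {"tx": 62, "ty": 463, "tz": -14, "wx": 0, "wy": 0, "wz": -0.26, "grip": 10},
    {"tx": 62, "ty": 463, "tz": -14, "wx": 0, "wy": 0, "wz": -0.26, "grip": 10},
    {"tx": 62, "ty": 463, "tz": -14, "wx": 0, "wy": 0, "wz": -0.26, "grip": 10},
    {"tx": 62, "ty": 463, "tz": -14, "wx": 0, "wy": 0, "wz": -0.26, "grip": 10},
    {"tx": 62, "ty": 463, "tz": -14, "wx": 0, "wy": 0, "wz": -0.26, "grip": 10},
    {"tx": 62, "ty": 463, "tz": -14, "wx": 0, "wy": 0, "wz": -0.26, "grip": 10},
  ],
)

```text
clock: 45.7
tcp_pos: [0.4989, 0.1447, 0.1398]
orientation: [-0.1, -3.139, 0.001]
contact_force: [-1.0, -0.2, -0.7]
finger_gap: 0.0256
gripper_force: 25.0
```

Call:
play_rows(
  moves=[
    {"tx": 0, "ty": 0, "tz": 45, "wx": 0, "wy": 0, "wz": 0, "grip": 10},
    {"tx": 0, "ty": 0, "tz": 68, "wx": 0, "wy": 0, "wz": 0, "grip": 10},
    {"tx": 0, "ty": 0, "tz": 68, "wx": 0, "wy": 0, "wz": 0, "grip": 10},
    {"tx": 0, "ty": 0, "tz": 68, "wx": 0, "wy": 0, "wz": 0, "grip": 10},
  ],
)

```text
clock: 46.2
tcp_pos: [0.5004, 0.1446, 0.0734]
orientation: [0.103, 3.138, 0.0]
contact_force: [-0.2, -0.4, -1.2]
finger_gap: 0.0256
gripper_force: 25.0
```

Release, rise and withdraw toward the robot's left, clear of the trays.

Call:
play_rows(
  moves=[
    {"tx": 0, "ty": 1, "tz": 32, "wx": 0, "wy": 0, "wz": 0, "grip": 10},
    {"tx": 0, "ty": 1, "tz": 41, "wx": 0, "wy": 0, "wz": 0, "grip": 10},
    {"tx": 0, "ty": 1, "tz": 41, "wx": 0, "wy": 0, "wz": 0, "grip": 10},
    {"tx": 0, "ty": 1, "tz": 41, "wx": 0, "wy": 0, "wz": 0, "grip": 38},
    {"tx": 0, "ty": 1, "tz": 41, "wx": 0, "wy": 0, "wz": 0, "grip": 38},
    {"tx": 0, "ty": 1, "tz": 41, "wx": 0, "wy": 0, "wz": 0, "grip": 38},
    {"tx": 0, "ty": 1, "tz": -20, "wx": 0, "wy": 0, "wz": 0, "grip": 38},
    {"tx": 0, "ty": 1, "tz": -80, "wx": 0, "wy": 0, "wz": 0, "grip": 38},
    {"tx": 0, "ty": 1, "tz": -120, "wx": 0, "wy": 0, "wz": 0, "grip": 38},
  ],
)

```text
clock: 47.32
tcp_pos: [0.5009, 0.1466, 0.196]
orientation: [0.1, 3.136, 0.001]
contact_force: [0.6, 0.2, -1.0]
finger_gap: 0.0356
gripper_force: 0.0
```

Call:
play_rows(
  moves=[
    {"tx": 130, "ty": 270, "tz": -20, "wx": 0, "wy": 0, "wz": 0, "grip": 38},
    {"tx": 130, "ty": 270, "tz": -20, "wx": 0, "wy": 0, "wz": 0, "grip": 38},
    {"tx": 130, "ty": 270, "tz": -20, "wx": 0, "wy": 0, "wz": 0, "grip": 38},
    {"tx": 130, "ty": 270, "tz": -20, "wx": 0, "wy": 0, "wz": 0, "grip": 38},
    {"tx": 130, "ty": 270, "tz": -20, "wx": 0, "wy": 0, "wz": 0, "grip": 38},
    {"tx": 130, "ty": 270, "tz": -20, "wx": 0, "wy": 0, "wz": 0, "grip": 38},
    {"tx": 130, "ty": 270, "tz": -20, "wx": 0, "wy": 0, "wz": 0, "grip": 38},
  ],
)

```text
clock: 48.2
tcp_pos: [0.387, 0.4238, 0.2123]
orientation: [0.099, 3.14, -0.001]
contact_force: [-0.1, -0.3, 0.0]
finger_gap: 0.0361
gripper_force: 0.0
```

```bash
python3 tray.py; python3 - <<'E'
from plant import cams
import cv2
f=cams.grab_frame("side");cv2.imwrite("pics/end.png",cv2.resize(f["image"][80:400,140:540,::-1],(750,600),interpolation=cv2.INTER_CUBIC))
E
```

```text
48.2 [0.387  0.4238 0.2123] [ 9.90e-02  3.14e+00 -1.00e-03] [ 0.68  0.2   1.54 -0.    1.41 -0.83]
top tray item [0.6   0.143 0.039] z95 0.043 133
top tray item [0.597 0.093 0.04 ] z95 0.043 131
top tray item [0.549 0.144 0.04 ] z95 0.043 131
top tray item [0.55  0.096 0.04 ] z95 0.043 128
top tray item [0.499 0.146 0.04 ] z95 0.043 126
top tray item [0.498 0.098 0.04 ] z95 0.043 126
top tray item [0.452 0.166 0.058] z95 0.062 104
side tray item [0.6   0.137 0.035] z95 0.042 195
side tray item [0.548 0.139 0.036] z95 0.042 197
side tray item [0.597 0.086 0.036] z95 0.043 197
side tray item [0.498 0.142 0.037] z95 0.042 200
side tray item [0.547 0.089 0.037] z95 0.043 200
side tray item [0.448 0.16  0.049] z95 0.06 202
side tray item [0.497 0.093 0.037] z95 0.042 207
```

View pics/end.png

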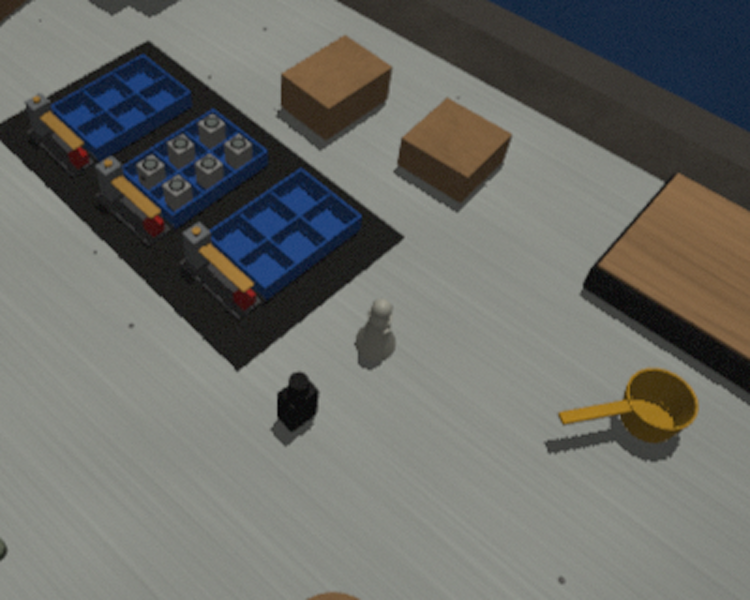

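All six torches stand in the middle tray (crop (150–240, 125–190)), with their tops at 40 mm, so they are on the pocket floors. The figurine and perfume bottle are upright and the arm is clear.

```bash
python3 -c "
from plant import arm
print(arm.sign_off())"
```

```text
the job is handed in; nothing more can be done
None
```

I pressed all three fingers left to right; the middle tray's was the soft one (about 2 N), and all six torches now stand one to a pocket in that tray, with the figurine and perfume bottle still upright; the job is handed in.

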